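# Add the inspected mask case to the pile and jog the pile square

### The arm

A 6-joint arm with a two-finger parallel gripper is mounted at the origin on the work surface. World frame = base frame: x ahead of the robot, y to its left, z up, the work surface at z = 0. Lengths are in mm, angles in rad, forces in N, time in s.
With the tool pointing down it reaches from about 350 to 975 mm from the base axis. Payload 7.1 kg.
Tool frame: the origin (TCP) lies at the very end of the fingers, on their centre line; the grasp point (between the pads) lies 19 mm behind it; z points along the fingers, y is the direction in which the jaws open and shut (so a half turn about z gives the same grasp; the last joint's range is limited). The gripper opens to 88 mm and grips with 3 to 60 N. Pads are 20 mm wide; open, the fingers measure 115 mm over their backs; the gripper's body (75 mm by 178 mm) begins 61 mm behind the grasp point.
Start: joints at [-1.309, 0.423, 1.63, -0, 1.089, -0.019], TCP at [173.221, -600.499, 222.675] pointing down, gripper open.
Joint ranges: [-3, 3], [-0.9, 2.11], [0.09, 2.58], [-1.31, 4.45], [0.11, 2.69], [-2.54, 2.54]. Speed limits (rad/s): [2.39, 2.39, 3.01, 3.14, 3.14, 3.14].

### API

Orientations are given as a rotation vector (axis times angle).
In Python, from workcell import monitor, vision, order, find_in, regions_of, place_of gives the robot as it stands. The module is installed in compiled form; this text tells all that it offers.
- The arm moves only by the tool carry_out, never from a script. Its argument "targets" is a list of rows, each a list of 3 entries, a list of its own where there are three numbers: the turn, a rotation vector about the world's x, y, z in degrees, then the shift along the world's x, y, z in mm, then the finger opening in mm, from 0 to 87.8. In form: [[[rx, ry, rz], [x, y, z], hand], ...]. A call has 1 to 10 rows; each row is the pose to reach, as a shift and turn from the pose commanded when the call began; what a row does not reach only later rows make up. A row lasts 1/12 s, in which the tool goes at most 41.7 mm and 7.16 degrees, less where a joint would pass 70% of its speed; a pose out of reach is approached as far as the arm can. A call with a gripper value outside its range is refused whole. The fingers move at their own pace and stop on an object; the grip force is fixed at half the most. Time passes only in rows, so rows that repeat a pose let the fingers close. It gives the time, the measured TCP pose, the force and the opening at its end, in the units of the state.
- monitor.get_obs(): the state, without advancing time (a new reading comes with each control period).
- vision.get_image(name): name is "scene" or "side" or "wrist"; returns the picture (384x512x3 uint8, red, green, blue); there is no depth.
- vision.camera_model(name): a dict with "K" (3x3 intrinsics, pixels), "rvec" (rotation vector, rad) and "tvec" (3), from world to camera coordinates, as OpenCV has them. Camera axes: x right, y down, z forward; pixel columns grow to the right and rows downward; lengths in mm; the calibration is good to about 2 mm. A picture is of the moment at which its call begins: read the wrist's pose just before it. camera_model takes no time and is no camera call; for the wrist camera it gives the pose at the moment of the call.
- order.close_job(): hands the job in, once; it reports no verdict.
Trained networks look in the newest picture that a camera, given by its name, has taken for a name from the list of things; names that differ only in an ending like _2 or _b are one class to them, and where a whole thing is asked for, a point or a joint stands for the part that bears it (a point fixed in the world has none). Each returns a list of dicts, best first, with "confidence" (0 to 1); they miss things now and then, are a little off and sometimes report something else, mostly with a low value. They report only what shows in the picture. A call takes as long as a camera call.
- find_in(query, camera): "point" ([x, y, z] in mm, in the coordinates of the camera as it stood for that picture, good to about 4 mm: the middle of the surface that is visible of it).
- regions_of(query, camera): "mask" (384x512 bool, what is visible of it).
- place_of(query, camera): "point" ([x, y, z] in mm, in the coordinates of the camera as it stood for that picture, good to about 4 mm: a listed point, or the origin of a listed thing).
The state is a dict: "t": time; "qpos": joint angles; "qvel": joint speeds; "joint_torque": joint torques, N m; "ee_pos": TCP position; "orientation": TCP orientation; "ft_force": force on the tool from outside, world axes, zero at the start; "moment": the same for the moment, N m; "width": finger opening in mm.
Only numpy, scipy, OpenCV 4.12 (cv2) and the standard library are available. Lean on these libraries where they do the work, as an engineer would, in place of code of your own. Each camera call takes 0.05 s, during which the arm holds its last target.

### The job

The photomask case lying on the light box has been inspected: move it across, keeping it level, onto the two cases already in the stacking tray beside the light box. Then jog the pile square, so that all three cases lie flat on one another with their edges flush against both fences of the tray. Do not shove the tray out of its place or tip a case, and leave the other things on the table alone.

Things in the scene. Friction and masses are not known exactly. Their poses are not given: they have to be found in the camera images.
- light_box: Fixed flat inspection light box, 360 mm (its x) by 250 mm (its y), top surface 42 mm above the table, flat with no rim. Origin: centre of its underside. Its +y side faces the stacking tray.
- tray: Loose grey-painted steel stacking tray, 3.2 kg, 2 to 8 mm off the light box's +y side. Origin: centre of the underside of its floor, 190 mm (x) by 204 mm (y), floor top 6 mm above the table. Two upright fences, tops at 60 mm, along its +x and +y sides; its -x and -y sides are open. A case flush with both has its origin at x = 18, y = 25 mm in the tray's frame. Loaded, the tray slides if pushed with over 18 N.
- tray_corner (a point): The corner of the tray where the inner faces of the two fences meet, on the tray's floor (x = 90, y = 97 mm in the tray's frame, same axes). From here the back fence runs 127 mm towards the tray's -y and the end fence 140 mm towards its -x; beyond that each flares outward by 12 mm over 25 mm.
- case_a: Bottom case of the pile in the tray: flat square photomask case, 144 x 144 x 16 mm, 0.25 kg, grey base, clear lid with white rim, smooth sides. Origin: centre of its underside; x, y along its edges, z up. Too wide for jaws; slides when its sides are pushed (one case 1 to 3 N, the pile of three 3 to 11 N). Starts 8 to 30 mm off the back fence, 8 to 20 mm off the end fence, up to 5 degrees askew.
- case_b: Second case of the pile, identical to case_a and lying on it, likewise askew and off the fences: its top is 38 mm above the table, 4 mm below the light box's top, so that a case can be slid from the light box onto it. Flush, the pile leaves a gap of about 60 mm to the light box.
- case_c: The inspected case, identical to case_a, lying flat on the light box, askew by up to 18 degrees; its centre is 35 to 135 mm nearer to the robot along the tray's x than its place at the fences. At the end it lies on case_b, its underside 38 mm above the table.
- loupe: Bystander: black standing loupe, 36 mm in diameter, 46 mm tall, on the far right corner of the light box. Origin: centre of its underside.
- multimeter: Bystander: red and black hand-held multimeter, 170 x 82 x 36 mm, lying on the table. Origin: centre of its underside.
- wafer_shipper: Bystander: round white single-wafer box, 116 mm in diameter, 22 mm high, on the table. Origin: centre of its underside.
- small_case: Bystander: smaller mask case, 100 x 100 x 14 mm, on the table; not part of this pile. Origin: centre of its underside.
- blower: Bystander: black dust blower, 68 mm in diameter, standing 140 mm tall. Origin: centre of its underside.

How it is judged:
By the outcome, as a careful person would: the job done as asked, in the order asked, and still so for the second after the job is handed in, with the robot touching nothing.
It also fails if it takes over 72 s, if anything falls off the work surface, if the arm or the gripper's body presses on something with over 40 N, if the wrist force passes 120 N, or if a joint passes its speed limit or range.

## Working session

There is one attempt and no reset: what is moved stays moved. The work goes in short steps, Python scripts to look and compute and a tool call to move; the robot and the scene stay as the last step left them, time stands still between calls to the robot, and variables do not carry over. Pictures are saved under pics/ and viewed, and the job is handed in when it is done.

Besides the shell and the picture viewer there is one more tool, called after "Request:" as name(argument=value, ...) on one line, values as JSON. carry_out: Moves the arm, as the interface text tells. Its arguments: {"type":"object","properties":{"targets":{"type":"array","items":{"type":"array"}}},"required":["targets"]}

```bash
mkdir -p pics
cat > h.py <<'E'
import numpy as np, cv2
from workcell import monitor, vision, order, find_in, regions_of, place_of
def cam(n):
    m=vision.camera_model(n); K=np.array(m["K"],float); R=cv2.Rodrigues(np.array(m["rvec"],float))[0]; t=np.array(m["tvec"],float).ravel(); return K,R,t
def c2w(p,c): K,R,t=c; return R.T@(np.array(p,float)-t)
def pix2w(uv,z,c):
    K,R,t=c; uv=np.atleast_2d(np.array(uv,float)); out=[]
    o=-R.T@t
    for u,v in uv:
        d=R.T@np.linalg.inv(K)@np.array([u,v,1.]); s=(z-o[2])/d[2]; out.append(o+s*d)
    return np.array(out)
def w2pix(P,c):
    K,R,t=c; P=np.atleast_2d(np.array(P,float)); q=(R@P.T).T+t; q=(K@q.T).T; return q[:,:2]/q[:,2:]
def save(n,im): cv2.imwrite("pics/"+n,im[:,:,::-1])
E
python3 - <<'E'
from h import *
s=monitor.get_obs(); print({k:np.round(v,3).tolist() for k,v in s.items()})
for n in ["scene","side","wrist"]:
    im=vision.get_image(n); save("a_%s.png"%n,im); c=cam(n); print(n,"campos",np.round(-c[1].T@c[2]),np.round(c[0][0,0]),"fwd",np.round(c[1][2],2))
    for q in ["light_box","tray","tray_corner","case_a","case_c","loupe"]:
        for d in place_of(q,n)[:4]: print(" ",q,round(d["confidence"],2),np.round(c2w(d["point"],c),1))
E
```

```text
{'t': 0.0, 'qpos': [-1.309, 0.424, 1.631, -0.0, 1.089, -0.019], 'qvel': [0.0, -0.001, 0.0, 0.0, -0.002, -0.001], 'joint_torque': [-0.002, -54.463, -27.367, 0.064, 0.023, -0.0], 'ee_pos': [173.088, -599.966, 221.903], 'orientation': [-3.109, -0.439, 0.0], 'ft_force': [-0.608, 0.371, 0.999], 'moment': [-0.036, 0.011, -0.011], 'width': 88.091}
scene campos [1369.  266.  784.] 408.0 fwd [-0.71 -0.27 -0.65]
  light_box 0.76 [ 598.1 -160.4   -3.4]
  tray 0.71 [604.   80.9  23.9]
  tray 0.65 [596.8  69.9   1.4]
  tray_corner 0.59 [676.9 178.    3.2]
  case_a 0.98 [606.   82.6  26.3]
  case_a 0.87 [ 519.4 -155.3   41.9]
  case_c 0.98 [606.   82.6  26.3]
  case_c 0.87 [ 519.4 -155.3   41.9]
  loupe 0.87 [ 754.4 -238.9   42.3]
side campos [ 399. -679.  683.] 352.0 fwd [ 0.2   0.71 -0.68]
  light_box 0.96 [ 6.039e+02 -1.598e+02 -1.000e-01]
  tray 0.79 [605.   73.1  -0. ]
  tray 0.15 [603.   79.1  21.2]
  tray_corner 0.78 [676.6 181.4   5.6]
  case_a 0.95 [603.2  81.9  22.2]
  case_a 0.75 [ 520.5 -154.9   41.9]
  case_c 0.95 [603.2  81.9  22.2]
  case_c 0.75 [ 520.5 -154.9   41.9]
  loupe 0.93 [ 760.4 -229.8   42.7]
wrist campos [ 254. -577.  386.] 282.0 fwd [-0.29 -0.08 -0.95]
```

View pics/a_scene.png

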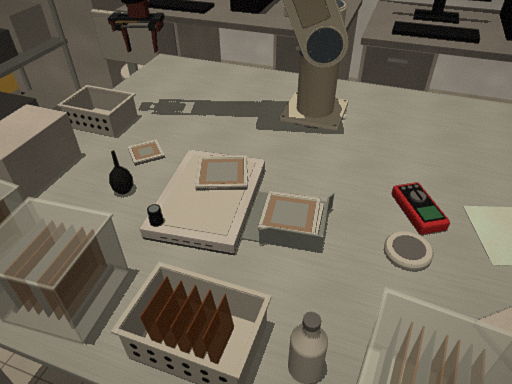

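View pics/a_side.png

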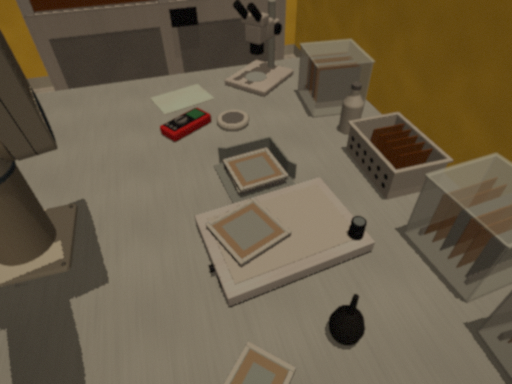

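The C case is on the light box at about px (222,171) in the scene view. The pile is at (292,214). The tray fences stand on the far +x/+y sides. I'll take a closer look with the wrist camera.

Request:
carry_out(targets=[[[0,0,-4],[25,31,30],87],[[0,0,-8],[50,62,60],87],[[0,0,-12],[75,93,80],87],[[0,0,-16],[100,125,100],87],[[0,0,-16],[124,156,100],87],[[0,0,-16],[148,187,100],87],[[0,0,-16],[172,218,100],87],[[0,0,-16],[196,249,100],87],[[0,0,-16],[220,280,100],87],[[0,0,-16],[244,311,100],87]])

```text
t: 1.88
ee_pos: [414.3, -292.6, 323.1]
orientation: [3.141, 0.002, 0.001]
ft_force: [-0.1, -0.7, -0.4]
width: 86.9
```

Request:
carry_out(targets=[[[0,0,0],[24,30,0],87],[[0,0,0],[48,60,0],87],[[0,0,0],[72,90,0],87],[[0,0,0],[96,120,0],87],[[0,0,0],[120,150,0],87],[[0,0,0],[144,180,0],87],[[0,0,0],[168,210,0],87],[[0,0,0],[183,229,0],87],[[0,0,0],[183,229,0],87],[[0,0,0],[183,229,0],87]])

```text
t: 2.72
ee_pos: [596.7, -64.3, 322.3]
orientation: [3.141, 0.006, -0.001]
ft_force: [-1.5, -0.3, 0.6]
width: 87.1
```

Run:
```python
from h import *
s=monitor.get_obs(); print({k:np.round(v,3).tolist() for k,v in s.items()})
n="wrist"
c=cam(n);im=vision.get_image(n); save("b.png",im); 
np.savez("b.npz",K=c[0],R=c[1],t=c[2])
for q in ["light_box","tray","tray_corner","case_a","case_c","loupe"]:
    for d in place_of(q,n)[:4]: print(" ",q,round(d["confidence"],2),np.round(c2w(d["point"],c),1))
for d in regions_of("case_a",n)[:3]:
    m=d["mask"].astype(np.uint8); cn=max(cv2.findContours(m,0,2)[0],key=cv2.contourArea); 
    x,y=cn[:,0].mean(0); print(d["confidence"],m.sum(),x,y)
    for z in (38,58):
        p=pix2w(cn[:,0],z,c)[:,:2].astype(np.float32); r=cv2.minAreaRect(p); print(z,r)
```

```text
{'t': 2.717, 'qpos': [-0.127, 0.29, 1.586, -0.0, 1.265, 1.44], 'qvel': [-0.038, -0.019, 0.024, -0.007, 0.002, -0.008], 'joint_torque': [1.532, -49.002, -31.426, 0.174, -0.154, 0.115], 'ee_pos': [596.719, -64.316, 322.251], 'orientation': [3.141, 0.006, -0.001], 'ft_force': [-1.493, -0.333, 0.593], 'moment': [-0.019, -0.012, -0.007], 'width': 87.053}
  light_box 0.67 [ 601.  -162.8   -1.1]
  tray_corner 0.89 [676.1 174.2   8.5]
  case_a 0.8 [ 523.1 -152.1   39.9]
  case_c 0.8 [ 523.1 -152.1   39.9]
  loupe 0.76 [ 755.1 -234.7   45.4]
  loupe 0.56 [606.6  77.2  27. ]
0.95 7501 304.2286995515695 204.40358744394618
38 ((516.62841796875, -157.27374267578125), (155.9527130126953, 154.07762145996094), 20.773767471313477)
58 ((523.9933471679688, -153.11468505859375), (148.98068237304688, 147.18942260742188), 20.773771286010742)
0.71 8335 155.25984251968504 152.13385826771653
38 ((605.14404296875, 77.70419311523438), (145.58067321777344, 147.77447509765625), 7.23065185546875)
58 ((608.5517578125, 71.35833740234375), (139.07232666015625, 141.16806030273438), 7.230656623840332)
```

View pics/b.png

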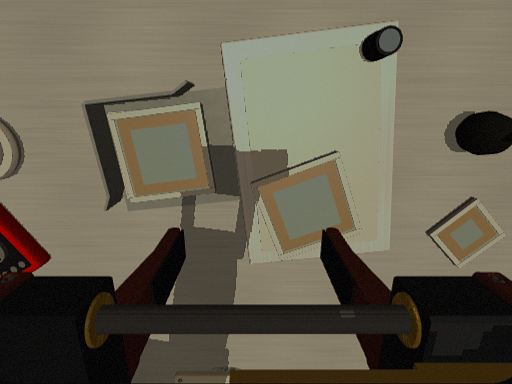

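Top view: pile at (165,155), case C at (305,205). Tray fence corner at (84,104), light box corners at (222,44), (397,22), (388,249) and (250,263). Zooming in for edges.

Run:
```python
import cv2
im=cv2.imread("pics/b.png"); 
cv2.imwrite("pics/b_z1.png",cv2.resize(im[70:220,70:260],None,fx=4,fy=4,interpolation=cv2.INTER_CUBIC))
cv2.imwrite("pics/b_z2.png",cv2.resize(im[10:280,210:410],None,fx=2.2,fy=2.2,interpolation=cv2.INTER_CUBIC))
```

```text
(no output)
```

View pics/b_z1.png

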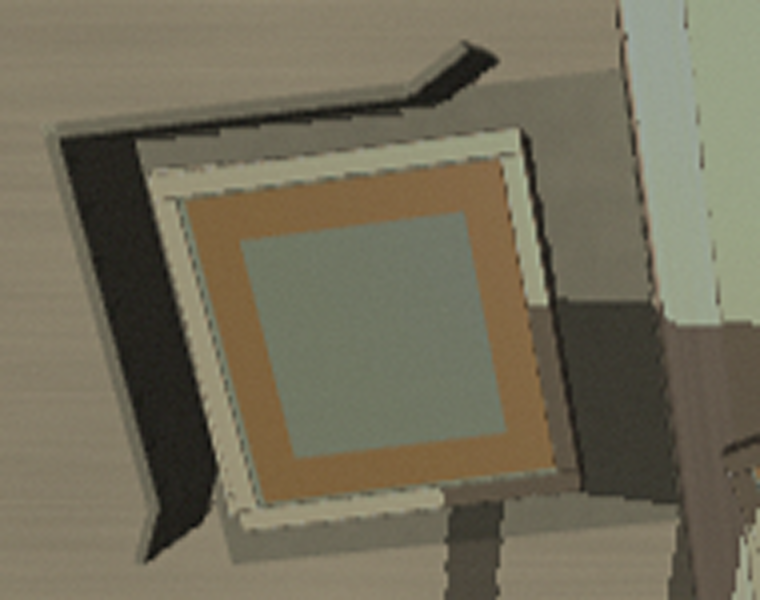

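View pics/b_z2.png

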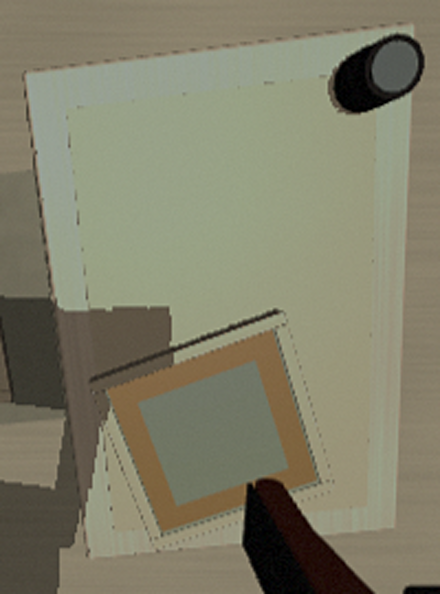

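Run:
```python
from h import *
d=np.load("b.npz"); c=(d["K"],d["R"],d["t"])
def rep(n,P,z):
    w=pix2w(P,z,c)[:,:2]; print(n,np.round(w,1).tolist())
    for i in range(len(w)):
        e=w[(i+1)%len(w)]-w[i]; print("   len %.1f ang %.1f"%(np.hypot(*e),np.degrees(np.arctan2(e[1],e[0]))))
    print("   ctr",w.mean(0).round(1))
z1=lambda L:np.array(L)/4+70; z2=lambda L:np.array(L)/2.2+[210,10]
rep("fence",z1([(157,510),(62,140),(410,97)]),60)
rep("lb",z2([(25,73),(412,24),(395,527),(88,557)]),42)
rep("b",z1([(148,173),(520,130),(580,488),(243,527)]),38)
rep("c",z2([(90,383),(283,311),(333,483),(158,548)]),58)
```

```text
fence [[539.6, 162.5], [679.4, 175.4], [694.4, 49.3]]
   len 140.4 ang 5.3
   len 126.9 ang -83.2
   len 191.7 ang 143.8
   ctr [637.8 129.1]
lb [[762.9, -20.2], [791.2, -263.2], [438.8, -306.1], [410.7, -60.7]]
   len 244.7 ang -83.3
   len 355.0 ang -173.1
   len 247.0 ang 96.5
   len 354.5 ang 6.6
   ctr [ 600.9 -162.6]
b [[667.4, 157.2], [683.5, 14.8], [542.5, -2.6], [524.9, 139.3]]
   len 143.3 ang -83.6
   len 142.1 ang -173.0
   len 143.0 ang 97.1
   len 143.7 ang 7.1
   ctr [604.5  77.2]
c [[561.9, -62.2], [613.8, -195.0], [484.4, -245.1], [428.6, -115.4]]
   len 142.6 ang -68.7
   len 138.7 ang -158.8
   len 141.2 ang 113.3
   len 143.5 ang 21.8
   ctr [ 522.2 -154.4]
```

Tray yaw ≈ 6.5°, corner ≈ (679,175), so the flush centre is ≈ (616,95). Case C is at (522,-154), yaw 21.5°. Plan: push C in +x with both open fingers (this squares it), then in +y onto the pile, then jog.

Request:
carry_out(targets=[[[0,0,1],[-25,-14,-25],87],[[0,0,2],[-50,-28,-50],87],[[0,0,3],[-75,-42,-75],87],[[0,0,4],[-100,-56,-100],87],[[0,0,5],[-125,-70,-125],87],[[0,0,6],[-150,-84,-150],87],[[0,0,6.5],[-175,-98,-175],87],[[0,0,6.5],[-191,-106,-200],87],[[0,0,6.5],[-191,-106,-215],87],[[0,0,6.5],[-191,-106,-215],87]])

```text
t: 3.95
ee_pos: [402.7, -171.2, 105.5]
orientation: [-3.134, -0.177, 0.007]
ft_force: [0.4, 0.2, 0.0]
width: 87.3
```

Request:
carry_out(targets=[[[0,0,0],[0,0,-20],87],[[0,0,0],[0,0,-40],87],[[0,0,0],[0,0,-55],87],[[0,0,0],[0,0,-61],87],[[0,0,0],[0,0,-61],87],[[0,0,0],[0,0,-61],87]])

```text
t: 4.45
ee_pos: [406.3, -171.5, 47.4]
orientation: [3.136, 0.181, 0.001]
ft_force: [-0.0, -0.3, 0.3]
width: 86.9
```

Request:
carry_out(targets=[[[0,0,0],[7,0.8,0],87],[[0,0,0],[14,1.6,0],87],[[0,0,0],[21,2.4,0],87],[[0,0,0],[28,3.2,0],87],[[0,0,0],[35,4,0],87],[[0,0,0],[42,4.8,0],87],[[0,0,0],[49,5.6,0],87],[[0,0,0],[56,6.4,0],87],[[0,0,0],[63,7.2,0],87],[[0,0,0],[70,8,0],87]])

```text
t: 5.28
ee_pos: [476.1, -163.2, 46.6]
orientation: [-3.136, -0.181, 0.0]
ft_force: [-1.1, -0.1, 0.5]
width: 87.3
```

Request:
carry_out(targets=[[[0,0,0],[7,0.8,0],87],[[0,0,0],[14,1.6,0],87],[[0,0,0],[21,2.4,0],87],[[0,0,0],[28,3.2,0],87],[[0,0,0],[35,4,0],87],[[0,0,0],[42,4.8,0],87],[[0,0,0],[49,5.6,0],87],[[0,0,0],[55,6.3,0],87],[[0,0,0],[58,6.6,0],87],[[0,0,0],[60,6.9,0],87]])

```text
t: 6.12
ee_pos: [535.9, -156.4, 46.7]
orientation: [3.136, 0.181, -0.0]
ft_force: [-2.0, 0.1, 1.8]
width: 86.8
```

```bash
cat > look.py <<'E'
from h import *
import sys
s=monitor.get_obs(); print({k:np.round(s[k],2).tolist() for k in("t","ee_pos","orientation","ft_force","width")})
tag=sys.argv[1]
for n in sys.argv[2:]:
    c=cam(n);im=vision.get_image(n); save("%s_%s.png"%(tag,n),im); np.savez("%s_%s.npz"%(tag,n),K=c[0],R=c[1],t=c[2])
    for d in regions_of("case_a",n)[:3]:
        m=d["mask"].astype(np.uint8); cn=max(cv2.findContours(m,0,2)[0],key=cv2.contourArea)
        p=pix2w(cn[:,0],58,c)[:,:2].astype(np.float32); p2=pix2w(cn[:,0],38,c)[:,:2].astype(np.float32)
        print(n,d["confidence"],"z58",cv2.minAreaRect(p),"z38",cv2.minAreaRect(p2))
    for d in place_of("case_a",n)[:3]: print(" ",round(d["confidence"],2),np.round(c2w(d["point"],c),1))
E
python3 look.py c wrist scene side
```

```text
{'t': 6.12, 'ee_pos': [535.89, -156.37, 46.71], 'orientation': [3.14, 0.18, -0.0], 'ft_force': [-1.96, 0.12, 1.77], 'width': 86.75}
wrist 0.93 z58 ((582.797607421875, -23.634357452392578), (16.880958557128906, 68.447998046875), 81.3177719116211) z38 ((577.9137573242188, -7.400591850280762), (19.104019165039062, 77.46192932128906), 81.3177719116211)
wrist 0.87 z58 ((605.0115966796875, -23.74532127380371), (55.11777114868164, 4.023075103759766), 5.116383075714111) z38 ((603.0531616210938, -7.526182651519775), (62.376277923583984, 4.552874565124512), 5.11638069152832)
  0.84 [ 622.3 -158.4   40.9]
scene 0.9 z58 ((624.9871826171875, -157.7316436767578), (157.72438049316406, 148.52890014648438), 6.7542924880981445) z38 ((604.508056640625, -169.38760375976562), (162.06663513183594, 152.6180877685547), 6.754293918609619)
scene 0.72 z58 ((622.1282348632812, 82.91521453857422), (144.5026397705078, 143.07888793945312), 6.531948089599609) z38 ((601.570556640625, 77.884521484375), (148.48097229003906, 147.0180206298828), 6.531940460205078)
scene 0.58 z58 ((618.9191284179688, 159.09249877929688), (111.61898803710938, 13.457523345947266), 6.995672702789307) z38 ((598.2730102539062, 156.15904235839844), (114.69202423095703, 13.828012466430664), 6.995652198791504)
  0.8 [ 615.4 -161.8   41.6]
  0.55 [600.1  78.8  26.9]
side 0.86 z58 ((657.5105590820312, 13.176902770996094), (99.38155364990234, 44.35281753540039), 63.5324592590332) z38 ((665.79638671875, 35.31348419189453), (102.56175231933594, 45.772159576416016), 63.532474517822266)
side 0.81 z58 ((618.6325073242188, -167.95248413085938), (145.49172973632812, 150.19200134277344), 8.250290870666504) z38 ((625.6741943359375, -151.6121063232422), (150.14756774902344, 154.99819946289062), 8.250264167785645)
  0.63 [ 623.2 -162.3   44.6]
```

View pics/c_side.png

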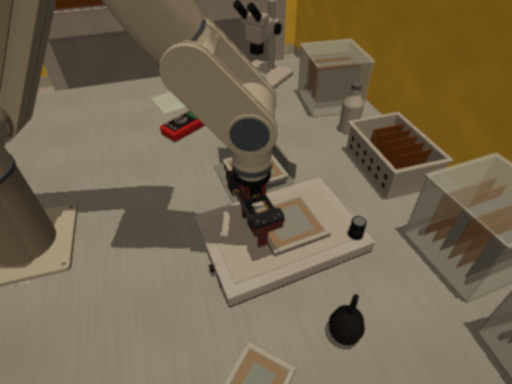

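View pics/c_wrist.png

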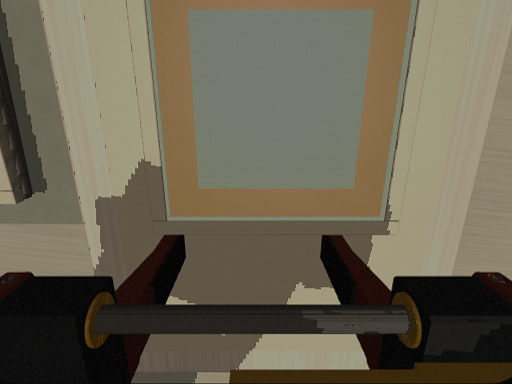

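C is squared (front edge level in the wrist image at row ~221). Push a further 14 mm, then back off and go round to the -y side.

Request:
carry_out(targets=[[[0,0,0],[6,0.7,0],87],[[0,0,0],[11,1.3,0],87],[[0,0,0],[14,1.6,0],87],[[0,0,0],[14,1.6,0],87],[[0,0,0],[-6,-0.7,0],87],[[0,0,0],[-12,-1.4,25],87],[[0,0,0],[-12,-1.4,55],87],[[0,0,0],[-12,-1.4,80],87]])

```text
t: 7.23
ee_pos: [523.1, -157.8, 127.6]
orientation: [-3.136, -0.18, 0.001]
ft_force: [0.1, 0.2, 0.2]
width: 87.0
```

Request:
carry_out(targets=[[[0,0,7],[12,-9,0],87],[[0,0,14],[24,-19,0],87],[[0,0,21],[36,-28,0],87],[[0,0,28],[48,-38,0],87],[[0,0,35],[60,-47,0],87],[[0,0,42],[72,-57,0],87],[[0,0,49],[84,-66,0],87],[[0,0,56],[96,-76,0],87],[[0,0,63],[108,-85,0],87],[[0,0,70],[120,-95,0],87]])

```text
t: 8.07
ee_pos: [644.2, -253.1, 126.6]
orientation: [2.459, 1.954, 0.0]
ft_force: [-0.1, 0.7, -0.1]
width: 87.0
```

Request:
carry_out(targets=[[[0,0,7],[0,0,0],87],[[0,0,14],[0,0,0],87],[[0,0,20],[0,0,0],87],[[0,0,20],[0,0,0],87],[[0,0,20],[0,0,0],87]])

```text
t: 8.48
ee_pos: [643.6, -252.7, 126.6]
orientation: [2.094, 2.342, 0.0]
ft_force: [0.7, -0.0, 0.4]
width: 86.8
```

```bash
python3 look.py d wrist side;  python3 -c "
from h import *; print(monitor.get_obs()['qpos'])"
```

```text
{'t': 8.48, 'ee_pos': [643.58, -252.75, 126.57], 'orientation': [2.09, 2.34, 0.0], 'ft_force': [0.73, -0.04, 0.42], 'width': 86.79}
wrist 0.87 z58 ((635.72607421875, -164.76197814941406), (144.6200714111328, 132.3215789794922), 6.639286518096924) z38 ((635.8695068359375, -164.39984130859375), (157.10113525390625, 143.74130249023438), 6.639307498931885)
  0.87 [ 633.9 -156.3   40.2]
side 0.58 z58 ((616.0315551757812, -31.056045532226562), (86.53047943115234, 7.805803298950195), 6.087304592132568) z38 ((622.9901733398438, -10.33494758605957), (89.29951477050781, 8.05558967590332), 6.087296962738037)
side 0.58 z58 ((595.8764038085938, 46.45682144165039), (144.3213348388672, 153.13461303710938), 7.299603462219238) z38 ((602.1900634765625, 69.65834045410156), (148.93963623046875, 158.03500366210938), 7.2995829582214355)
side 0.56 z58 ((633.546875, -163.30787658691406), (149.28456115722656, 154.74111938476562), 7.112265110015869) z38 ((641.0658569335938, -146.81881713867188), (154.0617218017578, 159.69293212890625), 7.112283706665039)
  0.93 [602.1  80.5  20.2]
  0.58 [ 637.  -156.    41.9]
[-3.91510490e-01  6.25761015e-01  1.53013819e+00  2.14837416e-05
  9.85570656e-01 -5.05449239e-01]
```

View pics/d_wrist.png

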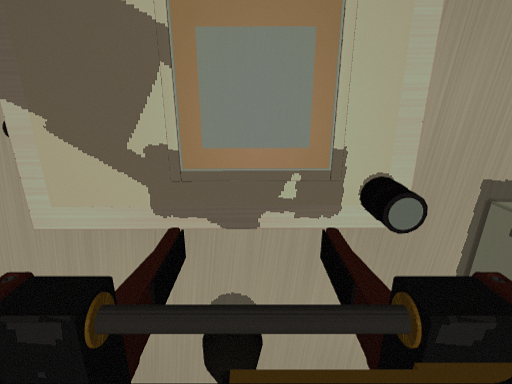

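View pics/d_side.png

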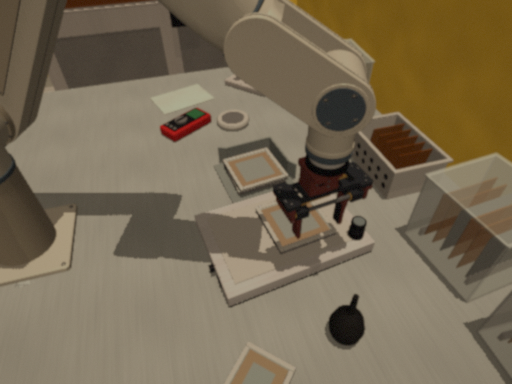

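Request:
carry_out(targets=[[[0,0,0],[0,0,-25],87],[[0,0,0],[0,0,-50],87],[[0,0,0],[0,0,-70],87],[[0,0,0],[0,0,-80],87],[[0,0,0],[0,0,-80],87],[[0,0,0],[0,0,-80],87]])

```text
t: 9.28
ee_pos: [643.5, -252.8, 46.7]
orientation: [-2.09, -2.345, 0.0]
ft_force: [0.3, -1.0, 0.8]
width: 87.0
```

Request:
carry_out(targets=[[[0,0,0],[-0.9,8,0],87],[[0,0,0],[-1.8,16,0],87],[[0,0,0],[-2.7,24,0],87],[[0,0,0],[-3.6,32,0],87],[[0,0,0],[-4.5,40,0],87],[[0,0,0],[-5.4,48,0],87],[[0,0,0],[-6.3,56,0],87],[[0,0,0],[-7.3,64,0],87],[[0,0,0],[-8.2,72,0],87],[[0,0,0],[-9.1,80,0],87]])

```text
t: 10.12
ee_pos: [634.2, -172.0, 46.6]
orientation: [-2.09, -2.345, 0.0]
ft_force: [-1.1, -1.6, 1.2]
width: 87.1
```

Request:
carry_out(targets=[[[0,0,0],[-0.8,7,0],87],[[0,0,0],[-1.6,14,0],87],[[0,0,0],[-2.4,21,0],87],[[0,0,0],[-3.2,28,0],87],[[0,0,0],[-4,35,0],87],[[0,0,0],[-4.8,42,0],87],[[0,0,0],[-5.6,49,0],87],[[0,0,0],[-6.4,56,0],87],[[0,0,0],[-7.2,63,0],87],[[0,0,0],[-8,70,0],87]])

```text
t: 10.95
ee_pos: [626.3, -102.1, 46.6]
orientation: [-2.09, -2.345, 0.0]
ft_force: [-0.1, -2.6, 0.3]
width: 86.9
```

```bash
python3 look.py e scene side wrist
```

```text
{'t': 10.95, 'ee_pos': [626.25, -102.09, 46.64], 'orientation': [-2.09, -2.35, 0.0], 'ft_force': [-0.07, -2.58, 0.33], 'width': 86.86}
scene 0.84 z58 ((620.466796875, -17.907859802246094), (161.66278076171875, 147.26815795898438), 6.457492351531982) z38 ((599.8633422851562, -25.714378356933594), (166.1136474609375, 151.322509765625), 6.457655906677246)
scene 0.74 z58 ((615.9061279296875, 104.70486450195312), (135.54278564453125, 97.83013153076172), 6.984282493591309) z38 ((595.1770629882812, 100.27403259277344), (139.2744598388672, 100.52350616455078), 6.984307765960693)
scene 0.68 z58 ((616.9732055664062, 159.0731658935547), (107.74913787841797, 10.5967435836792), 6.9284820556640625) z38 ((596.2734985351562, 156.1392059326172), (110.7155990600586, 10.888495445251465), 6.928502559661865)
  0.92 [615.7 -19.5  44.1]
  0.78 [602.   78.5  25. ]
side 0.82 z58 ((635.4659423828125, -76.18951416015625), (94.5271987915039, 42.673439025878906), 8.6306791305542) z38 ((643.0464477539062, -56.912696838378906), (97.55204772949219, 44.03900146484375), 8.630685806274414)
side 0.65 z58 ((588.9674682617188, 45.77238082885742), (128.65536499023438, 151.6592559814453), 7.632230281829834) z38 ((595.0599365234375, 68.95203399658203), (132.77239990234375, 156.5124053955078), 7.632244110107422)
  0.97 [602.3  82.   22.9]
  0.68 [618.9 -19.   41.8]
wrist 0.65 z58 ((620.0018310546875, -31.829795837402344), (146.7274627685547, 117.59617614746094), 6.568979263305664) z38 ((620.4490966796875, -33.50757598876953), (166.0635528564453, 133.09329223632812), 6.5689778327941895)
  0.66 [620.  -17.1  38.9]
```

View pics/e_scene.png

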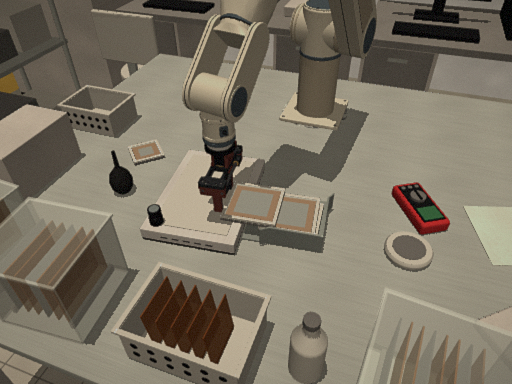

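View pics/e_wrist.png

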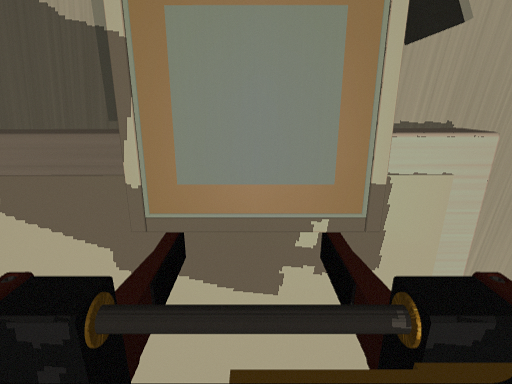

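C is bridging the gap onto the pile, level and square. Continue more slowly.

Request:
carry_out(targets=[[[0,0,0],[-0.7,6,0],87],[[0,0,0],[-1.4,12,0],87],[[0,0,0],[-2.1,18,0],87],[[0,0,0],[-2.7,24,0],87],[[0,0,0],[-3.4,30,0],87],[[0,0,0],[-4.1,36,0],87],[[0,0,0],[-4.8,42,0],87],[[0,0,0],[-5.5,48,0],87],[[0,0,0],[-6.2,54,0],87],[[0,0,0],[-6.8,60,0],87]])

```text
t: 12.23
ee_pos: [619.5, -42.2, 46.7]
orientation: [2.09, 2.346, -0.0]
ft_force: [0.1, -2.0, 0.0]
width: 86.9
```

Request:
carry_out(targets=[[[0,0,0],[-0.6,5,0],87],[[0,0,0],[-1.1,10,0],87],[[0,0,0],[-1.7,15,0],87],[[0,0,0],[-2.2,19,0],87],[[0,0,0],[-2.4,21,0],87],[[0,0,0],[-2.4,21,0],87]])

```text
t: 12.73
ee_pos: [617.2, -21.3, 46.7]
orientation: [-2.09, -2.346, -0.0]
ft_force: [-0.1, -0.0, -0.5]
width: 87.1
```

```bash
python3 look.py f scene wrist
```

```text
{'t': 12.73, 'ee_pos': [617.16, -21.27, 46.71], 'orientation': [-2.09, -2.35, -0.0], 'ft_force': [-0.14, -0.04, -0.5], 'width': 87.1}
scene 0.65 z58 ((616.69384765625, 64.53815460205078), (154.06044006347656, 142.70875549316406), 5.9139084815979) z38 ((595.986328125, 59.00151824951172), (158.3019256591797, 146.63766479492188), 5.9138994216918945)
scene 0.61 z58 ((611.3955078125, 144.73294067382812), (135.25277709960938, 19.816444396972656), 7.999023914337158) z38 ((590.542236328125, 141.40415954589844), (138.97647094726562, 20.361995697021484), 7.999009609222412)
scene 0.53 z58 ((618.3008422851562, 159.6101531982422), (111.63236999511719, 11.336971282958984), 7.417790412902832) z38 ((597.6376953125, 156.6909637451172), (114.70571899414062, 11.649076461791992), 7.4178032875061035)
  0.75 [604.   60.7  36.6]
wrist 0.74 z58 ((610.5382690429688, 49.78050994873047), (140.94525146484375, 116.40276336669922), 6.5720415115356445) z38 ((610.9445190429688, 48.1813850402832), (159.50677490234375, 131.7322235107422), 6.572041988372803)
  0.74 [610.3  64.4  39. ]
```

View pics/f_scene.png

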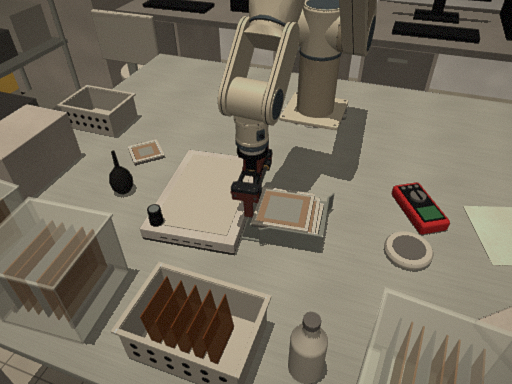

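View pics/f_wrist.png

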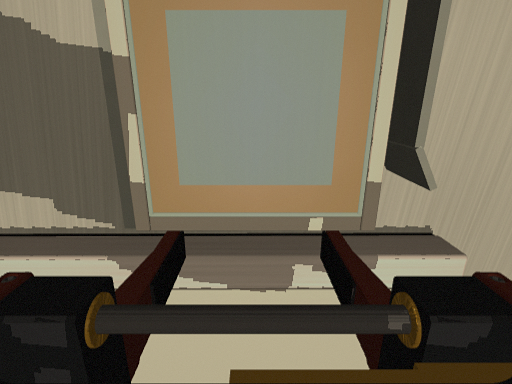

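C is over the pile, level. Push until roughly over case_b, back off, and lower the fingers so that they take all three cases.

Request:
carry_out(targets=[[[0,0,0],[-0.5,4,0],87],[[0,0,0],[-0.9,8,0],87],[[0,0,0],[-1.4,12,0],87],[[0,0,0],[-1.7,15,0],87],[[0,0,0],[-1.7,15,0],87],[[0,0,0],[-1,9,0],87],[[0,0,0],[-1,9,0],87],[[0,0,0],[-1,9,-15],87],[[0,0,0],[-1,9,-30],87],[[0,0,0],[-1,9,-36],87]])

```text
t: 13.87
ee_pos: [615.3, -13.1, 9.2]
orientation: [-2.09, -2.344, 0.002]
ft_force: [-0.5, -0.9, 0.1]
width: 87.1
```

Request:
carry_out(targets=[[[0,0,0],[0,0,0],87],[[0,0,0],[0,0,0],87],[[0,0,0],[-0.3,3,0],87],[[0,0,0],[-0.7,6,0],87],[[0,0,0],[-0.9,8,0],87],[[0,0,0],[-1.1,10,0],87]])

```text
t: 14.37
ee_pos: [615.7, -2.9, 11.4]
orientation: [2.088, 2.345, 0.001]
ft_force: [0.4, -3.8, 3.5]
width: 87.1
```

```bash
python3 look.py g scene wrist
```

```text
{'t': 14.37, 'ee_pos': [615.7, -2.87, 11.44], 'orientation': [2.09, 2.34, 0.0], 'ft_force': [0.4, -3.84, 3.47], 'width': 87.06}
scene 0.58 z58 ((614.949951171875, 82.39138793945312), (156.94891357421875, 143.54171752929688), 6.388972759246826) z38 ((594.194580078125, 77.34628295898438), (161.26988220214844, 147.4936065673828), 6.388965129852295)
scene 0.48 z58 ((614.7258911132812, 158.85101318359375), (104.41768646240234, 14.022664070129395), 5.168135643005371) z38 ((593.9642333984375, 155.91094970703125), (107.29236602783203, 14.408711433410645), 5.168112754821777)
scene 0.3 z58 ((510.6962585449219, -411.0585021972656), (113.61087036132812, 97.36056518554688), 46.508018493652344) z38 ((487.0706481933594, -429.6888427734375), (116.73873901367188, 100.04106140136719), 46.508018493652344)
  0.69 [601.1  78.8  40.2]
wrist 0.66 z58 ((608.9595336914062, 63.46135330200195), (140.38800048828125, 106.01673889160156), 6.610906600952148) z38 ((609.5521850585938, 60.41594314575195), (164.53944396972656, 124.25518035888672), 6.610904693603516)
  0.65 [607.3  80.1  37. ]
```

View pics/g_scene.png

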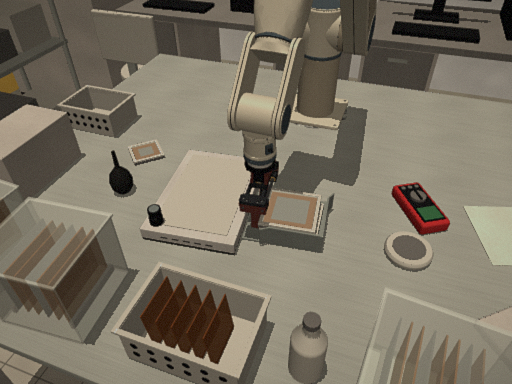

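View pics/g_wrist.png

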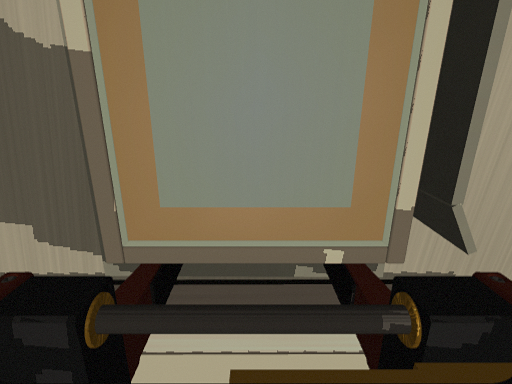

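Request:
carry_out(targets=[[[0,0,0],[-0.2,2,0],87],[[0,0,0],[-0.5,4,0],87],[[0,0,0],[-0.7,6,0],87],[[0,0,0],[-0.9,8,0],87],[[0,0,0],[-1.1,10,0],87]])

```text
t: 15.08
ee_pos: [614.0, 7.1, 10.7]
orientation: [2.09, 2.345, -0.0]
ft_force: [-0.4, -4.9, 1.3]
width: 87.2
```

Request:
carry_out(targets=[[[0,0,0],[-0.1,1,0],87],[[0,0,0],[-0.2,2,0],87]])

```text
t: 15.25
ee_pos: [613.8, 9.2, 10.7]
orientation: [2.09, 2.345, -0.0]
ft_force: [1.2, -5.1, 0.8]
width: 87.2
```

Request:
carry_out(targets=[[[0,0,0],[-0.1,0.7,0],87],[[0,0,0],[-0.2,1.4,0],87]])

```text
t: 15.42
ee_pos: [613.7, 10.6, 10.7]
orientation: [2.09, 2.345, 0.0]
ft_force: [1.7, -7.8, 1.3]
width: 87.0
```

Request:
carry_out(targets=[[[0,0,0],[-0.1,0.6,0],87],[[0,0,0],[-0.1,1,0],87]])

```text
t: 15.58
ee_pos: [614.0, 11.0, 10.7]
orientation: [2.089, 2.345, 0.0]
ft_force: [3.1, -8.4, -1.1]
width: 86.7
```

```bash
python3 look.py hh scene side
python3 - <<'E'
import cv2
im=cv2.imread("pics/hh_scene.png"); cv2.imwrite("pics/hh_z.png",cv2.resize(im[170:260,230:350],None,fx=6,fy=6,interpolation=cv2.INTER_CUBIC))
E
```

```text
{'t': 15.58, 'ee_pos': [614.01, 11.04, 10.73], 'orientation': [2.09, 2.34, 0.0], 'ft_force': [3.05, -8.39, -1.11], 'width': 86.73}
scene 0.65 z58 ((610.1930541992188, 95.37460327148438), (154.52027893066406, 143.2248992919922), 5.89665412902832) z38 ((589.3067016601562, 90.68692779541016), (158.7744140625, 147.16806030273438), 5.8966593742370605)
  0.75 [599.2  94.9  40.1]
side 0.74 z58 ((543.5620727539062, 85.30916595458984), (160.48147583007812, 66.36906433105469), 71.78168487548828) z38 ((548.20166015625, 109.75398254394531), (165.61695861816406, 68.49290466308594), 71.78170013427734)
side 0.71 z58 ((607.8477172851562, -6.787227630615234), (75.7878189086914, 17.874940872192383), 9.172966957092285) z38 ((614.54443359375, 14.710487365722656), (78.21299743652344, 18.44695472717285), 9.172971725463867)
side 0.63 z58 ((604.5999755859375, -21.6226749420166), (71.58321380615234, 16.876949310302734), 5.288050174713135) z38 ((611.1926879882812, -0.599705696105957), (73.87385559082031, 17.41701889038086), 5.288049697875977)
  0.93 [606.7  95.3  40.7]
  0.79 [602.7  96.   21.7]
  0.45 [607.2  96.2   5.5]
```

View pics/hh_z.png

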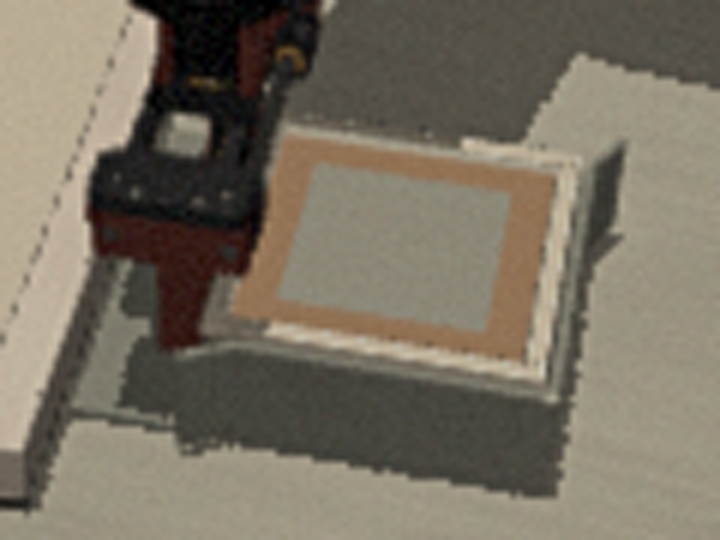

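Request:
carry_out(targets=[[[0,0,0],[0,0.4,0],87],[[0,0,0],[-0.1,0.7,0],87]])

```text
t: 16.05
ee_pos: [614.4, 11.6, 10.8]
orientation: [2.089, 2.344, 0.001]
ft_force: [3.3, -7.7, -1.2]
width: 87.1
```

Request:
carry_out(targets=[[[0,0,0],[0,0,0],87],[[0,0,0],[0,0.4,0],87]])

```text
t: 16.22
ee_pos: [614.6, 11.9, 10.8]
orientation: [2.089, 2.343, 0.002]
ft_force: [4.2, -9.0, -1.6]
width: 87.1
```

Request:
carry_out(targets=[[[0,0,0],[0.5,-4,0],87],[[0,0,0],[0.9,-8,0],87],[[0,0,0],[0.9,-8,5],87],[[0,0,0],[0.9,-8,40],87],[[0,0,0],[0.9,-8,80],87],[[0,0,-7],[0.9,8,120],87],[[0,0,-14],[0.9,28,160],87],[[0,0,-21],[0.9,48,200],87],[[0,0,-28],[0.9,68,240],87],[[0,0,-35],[0.9,88,260],87]])

```text
t: 17.05
ee_pos: [614.3, 101.4, 274.3]
orientation: [2.704, 1.599, 0.004]
ft_force: [1.5, 0.4, -0.5]
width: 87.0
```

Request:
carry_out(targets=[[[0,0,-7],[0,0,0],87],[[0,0,-14],[0,0,0],87],[[0,0,-21],[0,0,0],87],[[0,0,-28],[0,0,0],87],[[0,0,-35],[0,0,0],87],[[0,0,-42],[0,0,0],87],[[0,0,-49],[0,0,0],87],[[0,0,-55],[0,0,0],87],[[0,0,-55],[0,0,0],87],[[0,0,-55],[0,0,0],87]])

```text
t: 17.88
ee_pos: [613.9, 101.0, 270.7]
orientation: [-3.136, -0.186, 0.001]
ft_force: [0.4, 0.6, 0.7]
width: 86.9
```

```bash
python3 look.py i wrist
python3 - <<'E'
import cv2
im=cv2.imread("pics/i_wrist.png"); cv2.imwrite("pics/i_z.png",cv2.resize(im[:250,110:400],None,fx=2.4,fy=2.4,interpolation=cv2.INTER_CUBIC))
E
```

```text
{'t': 17.88, 'ee_pos': [613.93, 100.98, 270.75], 'orientation': [-3.14, -0.19, 0.0], 'ft_force': [0.37, 0.58, 0.66], 'width': 86.88}
wrist 0.88 z58 ((608.6022338867188, 95.36460876464844), (142.44668579101562, 142.78244018554688), 6.724762439727783) z38 ((603.8505249023438, 94.5508804321289), (150.02566528320312, 150.37925720214844), 6.7247514724731445)
  0.82 [607.7  95.2  37.3]
```

View pics/i_z.png

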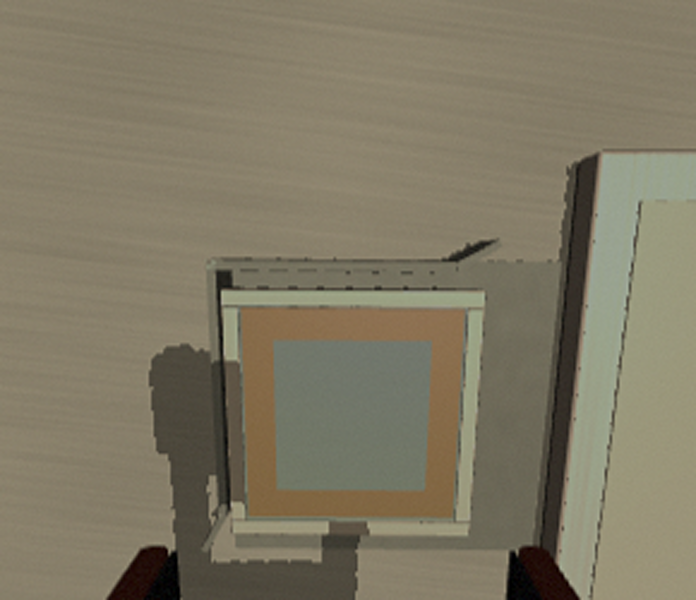

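Run:
```python
from h import *
d=np.load("i_wrist.npz"); c=(d["K"],d["R"],d["t"])
im=cv2.imread("pics/i_wrist.png"); cv2.imwrite("pics/i_z2.png",cv2.resize(im[95:235,185:320],None,fx=4.2,fy=4.2,interpolation=cv2.INTER_CUBIC))
z=lambda L:np.array(L)/2.4+[110,0]
print("fence end inner",pix2w(z([(229,508),(218,270)]),60,c).round(1).tolist())
print("fence back inner",pix2w(z([(218,270),(450,262)]),60,c).round(1).tolist())
print("case",pix2w(z([(232,534),(222,290),(484,292),(468,535)]),54,c).round(1).tolist())
print("lb corner",pix2w(z([(603,152)]),42,c).round(1).tolist())
```

```text
fence end inner [[546.1, 160.0, 60.0], [680.3, 174.9, 60.0]]
fence back inner [[680.3, 174.9, 60.0], [698.7, 53.5, 60.0]]
case [[527.0, 157.9, 54.0], [669.8, 173.1, 54.0], [685.5, 31.6, 54.0], [543.2, 15.3, 54.0]]
lb corner [[763.2, -20.3, 42.0]]
```

View pics/i_z2.png

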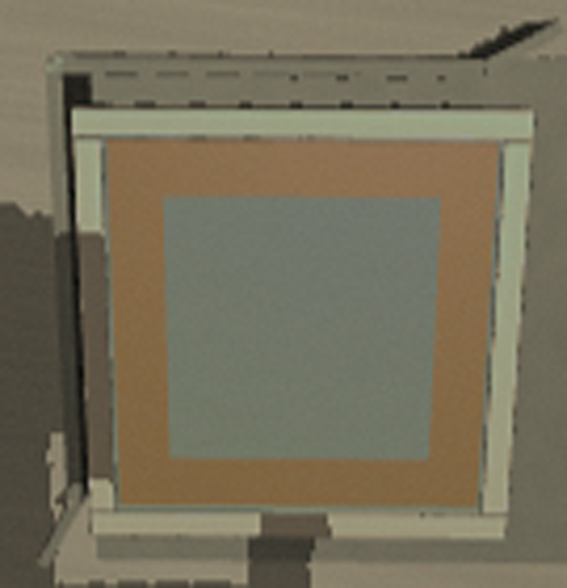

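Case C is within ~1 mm of the end fence along its full length and ~10.5 mm off the back fence. Now go round to the -x side and push +x.

Request:
carry_out(targets=[[[0,0,0],[-30,-7,-20],87],[[0,0,0],[-60,-14,-40],87],[[0,0,0],[-90,-20,-60],87],[[0,0,0],[-104,-22,-90],87],[[0,0,0],[-104,-22,-125],87],[[0,0,0],[-104,-22,-160],87],[[0,0,0],[-104,-22,-160],87]])

```text
t: 18.62
ee_pos: [506.0, 78.1, 105.6]
orientation: [3.136, 0.183, -0.015]
ft_force: [-1.8, -0.1, -0.5]
width: 87.1
```

Request:
carry_out(targets=[[[0,0,0],[0,0,-25],87],[[0,0,0],[0,0,-50],87],[[0,0,0],[0,0,-75],87],[[0,0,0],[0,0,-90],87],[[0,0,0],[0,0,-98],87],[[0,0,0],[0,0,-99],87],[[0,0,0],[0,0,-99],87]])

```text
t: 19.2
ee_pos: [511.1, 78.8, 12.5]
orientation: [-3.136, -0.181, -0.001]
ft_force: [-0.1, -0.1, -0.2]
width: 87.0
```

Request:
carry_out(targets=[[[0,0,0],[5,0.6,0],87],[[0,0,0],[10,1.1,0],87],[[0,0,0],[13,1.5,0],87],[[0,0,0],[15,1.7,0],87],[[0,0,0],[17,1.9,0],87],[[0,0,0],[19,2.1,0],87],[[0,0,0],[20,2.3,0],87]])

```text
t: 19.78
ee_pos: [528.6, 80.5, 12.3]
orientation: [3.136, 0.18, -0.006]
ft_force: [-7.2, -2.3, 4.8]
width: 87.0
```

Request:
carry_out(targets=[[[0,0,0],[1,0.1,0],87],[[0,0,0],[2,0.2,0],87]])

```text
t: 19.95
ee_pos: [530.1, 80.7, 12.2]
orientation: [3.136, 0.18, -0.008]
ft_force: [-8.6, -2.5, 7.4]
width: 86.9
```

Request:
carry_out(targets=[[[0,0,0],[0,0,0],87],[[0,0,0],[0,0,0],87]])

```text
t: 20.12
ee_pos: [530.3, 80.7, 12.3]
orientation: [3.136, 0.18, -0.007]
ft_force: [-7.5, -2.7, 5.5]
width: 86.8
```

```bash
python3 look.py j scene wrist; python3 -c "
from h import *; s=monitor.get_obs(); print(s['moment'],s['ft_force'])"
python3 - <<'E'
import cv2
im=cv2.imread("pics/j_scene.png"); cv2.imwrite("pics/j_z.png",cv2.resize(im[160:260,230:350],None,fx=6,fy=6,interpolation=cv2.INTER_CUBIC))
E
```

```text
{'t': 20.12, 'ee_pos': [530.34, 80.71, 12.27], 'orientation': [3.14, 0.18, -0.01], 'ft_force': [-7.46, -2.72, 5.53], 'width': 86.84}
scene 0.89 z58 ((616.2508544921875, 95.9373779296875), (140.37387084960938, 145.55909729003906), 7.202451705932617) z38 ((595.5313720703125, 91.26522827148438), (144.2385711669922, 149.5665283203125), 7.202442169189453)
  0.75 [613.3  92.9  38.7]
wrist 0.73 z58 ((597.8463134765625, 93.4200668334961), (104.13522338867188, 140.33450317382812), 6.9823384284973145) z38 ((594.9154052734375, 93.95763397216797), (121.928466796875, 164.31288146972656), 6.982337951660156)
[-0.56541874  1.21892823 -0.15400633] [-8.03251182 -3.40801177  5.20923147]
```

View pics/j_z.png

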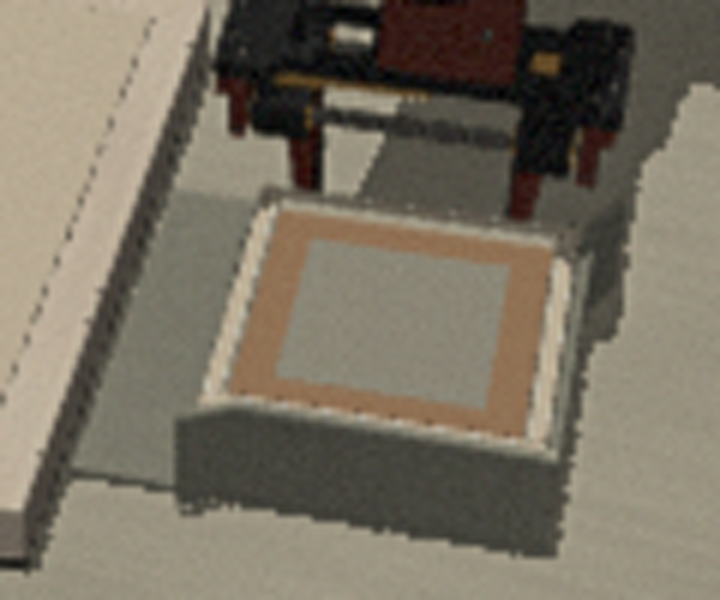

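View pics/j_wrist.png

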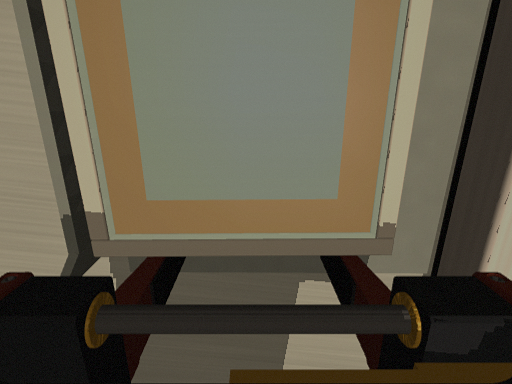

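Request:
carry_out(targets=[[[0,0,0],[1,0.1,0],87],[[0,0,0],[2,0.2,0],87],[[0,0,0],[2,0.2,0],87]])

```text
t: 20.67
ee_pos: [531.8, 80.9, 12.2]
orientation: [3.136, 0.18, -0.009]
ft_force: [-9.4, -2.7, 7.4]
width: 86.7
```

Request:
carry_out(targets=[[[0,0,0],[1,0.1,0],87],[[0,0,0],[1,0.1,0],87]])

```text
t: 20.83
ee_pos: [532.8, 81.0, 12.1]
orientation: [3.136, 0.18, -0.009]
ft_force: [-8.8, -2.1, 6.7]
width: 86.9
```

Request:
carry_out(targets=[[[0,0,0],[1,0.1,0],87],[[0,0,0],[1,0.1,0],87]])

```text
t: 21.0
ee_pos: [532.8, 81.0, 12.1]
orientation: [3.136, 0.18, -0.012]
ft_force: [-11.4, -2.9, 8.7]
width: 87.2
```

Request:
carry_out(targets=[[[0,0,0],[0.7,0.1,0],87],[[0,0,0],[0.7,0.1,0],87]])

```text
t: 21.17
ee_pos: [532.8, 81.1, 12.0]
orientation: [3.136, 0.18, -0.014]
ft_force: [-13.8, -2.7, 10.1]
width: 87.1
```

Request:
carry_out(targets=[[[0,0,0],[0.7,0.1,0],87],[[0,0,0],[0.7,0.1,0],87]])

```text
t: 21.33
ee_pos: [532.8, 81.1, 11.9]
orientation: [3.136, 0.181, -0.016]
ft_force: [-14.5, -3.4, 11.4]
width: 87.2
```

Contact with the back fence (stall at 532.8, force rising). Back off and look from above.

Request:
carry_out(targets=[[[0,0,0],[-6,-0.7,0],87],[[0,0,0],[-14,-1.6,0],87],[[0,0,0],[-14,-1.6,10],87],[[0,0,0],[-14,-1.6,50],87],[[0,0,0],[-14,-1.6,90],87],[[0,0,0],[10,4,120],87],[[0,0,0],[40,10,150],87],[[0,0,0],[70,16,180],87],[[0,0,0],[100,20,210],87],[[0,0,0],[120,20,230],87]])

```text
t: 22.17
ee_pos: [660.9, 102.7, 246.8]
orientation: [-3.136, -0.181, -0.01]
ft_force: [1.2, -0.5, -0.6]
width: 87.0
```

Request:
carry_out(targets=[[[0,0,0],[0,0,0],87],[[0,0,0],[0,0,0],87],[[0,0,0],[0,0,0],87]])

```text
t: 22.42
ee_pos: [656.5, 101.6, 241.2]
orientation: [3.136, 0.18, -0.002]
ft_force: [-0.5, -1.2, -0.9]
width: 87.1
```

```bash
python3 look.py k wrist scene side
python3 - <<'E'
import cv2
im=cv2.imread("pics/k_wrist.png"); cv2.imwrite("pics/k_z.png",cv2.resize(im[120:320,170:330],None,fx=3,fy=3,interpolation=cv2.INTER_CUBIC)); cv2.imwrite("pics/k_w.png",im)
im=cv2.imread("pics/k_scene.png"); cv2.imwrite("pics/k_z2.png",cv2.resize(im[160:260,230:350],None,fx=6,fy=6,interpolation=cv2.INTER_CUBIC))
im=cv2.imread("pics/k_side.png"); cv2.imwrite("pics/k_z3.png",cv2.resize(im[120:220,200:310],None,fx=6,fy=6,interpolation=cv2.INTER_CUBIC))
E
```

```text
{'t': 22.42, 'ee_pos': [656.52, 101.62, 241.25], 'orientation': [3.14, 0.18, -0.0], 'ft_force': [-0.54, -1.15, -0.9], 'width': 87.11}
wrist 0.56 z58 ((618.763916015625, 97.27693176269531), (142.9278106689453, 143.595947265625), 6.55164909362793) z38 ((611.7213134765625, 96.47781372070312), (151.1819305419922, 151.8885955810547), 6.55166482925415)
  0.55 [615.6  98.   36.4]
scene 0.69 z58 ((617.3805541992188, 97.79924011230469), (145.60755920410156, 144.16697692871094), 6.258839130401611) z38 ((596.6920166015625, 93.17830657958984), (149.61618041992188, 148.13612365722656), 6.258871555328369)
  0.85 [613.2  97.4  38.9]
  0.7 [ 600.5 -159.6   -2. ]
side 0.91 z58 ((613.6023559570312, 84.93146514892578), (149.69720458984375, 165.3822021484375), 6.194199085235596) z38 ((620.4832153320312, 109.36419677734375), (154.48764038085938, 170.67446899414062), 6.194210052490234)
side 0.58 z58 ((606.6797485351562, -20.12763214111328), (26.89469337463379, 133.9185028076172), 89.80413818359375) z38 ((613.3389892578125, 0.9431829452514648), (27.755338668823242, 138.20404052734375), 89.80413818359375)
side 0.57 z58 ((612.96923828125, -4.738683700561523), (134.3532257080078, 16.192249298095703), 6.122262001037598) z38 ((619.829833984375, 16.82457160949707), (138.65252685546875, 16.710405349731445), 6.1222615242004395)
  0.85 [619.   95.4  23.8]
  0.75 [618.6  97.4   3.7]
  0.66 [617.2  99.2  35.8]
```

View pics/k_w.png

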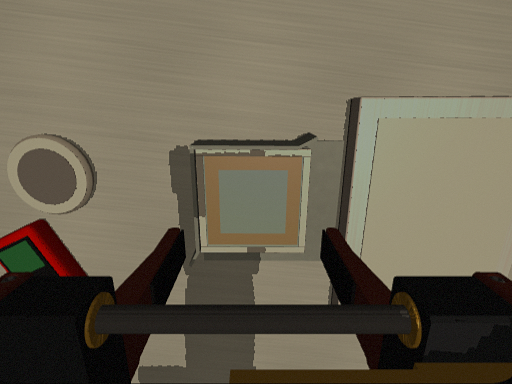

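View pics/k_z2.png

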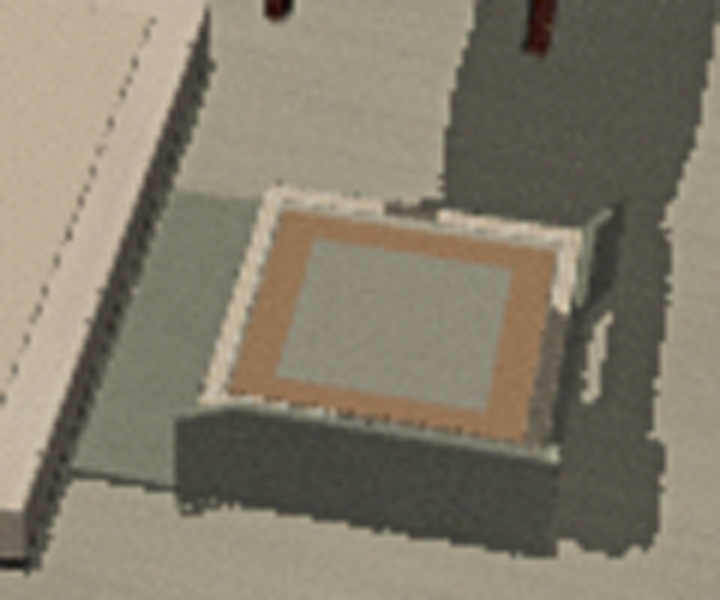

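View pics/k_z3.png

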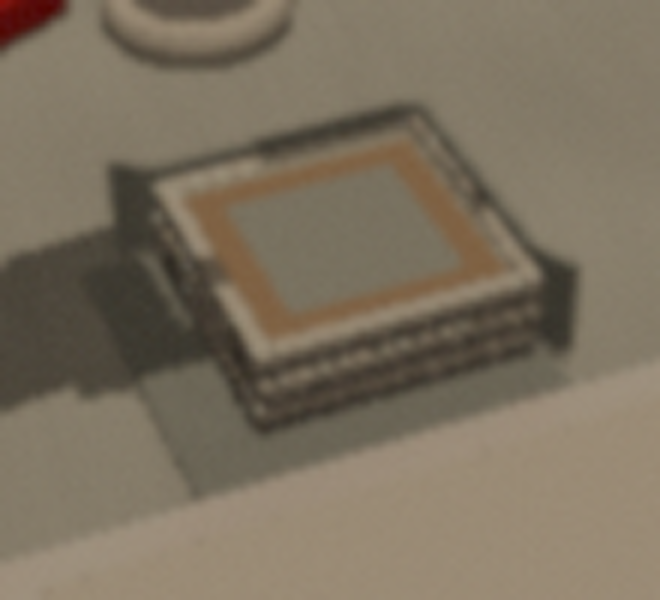

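```bash
cat > ov.py <<'E'
from h import *
import sys
tag,n,u0,u1,v0,v1,s,px,py,yaw,dr=sys.argv[1:]
u0,u1,v0,v1,s=map(int,(u0,u1,v0,v1,s)); px,py,yaw=map(float,(px,py,yaw))
d=np.load("%s_%s.npz"%(tag,n)); c=(d["K"],d["R"],d["t"])
im=cv2.imread("pics/%s_%s.png"%(tag,n))[v0:v1,u0:u1]; im=cv2.resize(im,None,fx=s,fy=s,interpolation=cv2.INTER_CUBIC)
a=np.radians(yaw); ex=np.array([np.cos(a),np.sin(a)]); ey=np.array([-ex[1],ex[0]])
if int(dr):
  for z,col in((6,(0,0,255)),(22,(0,255,0)),(38,(255,0,0)),(54,(0,255,255))):
    P=[[*(np.array([px,py])+72*i*ex+72*j*ey),z] for i,j in((1,1),(1,-1),(-1,-1),(-1,1))]
    q=(w2pix(P,c)-[u0,v0]+.5)*s-.5
    cv2.polylines(im,[np.round(q).astype(int)],True,col,1)
cv2.imwrite("pics/ov_%s_%s.png"%(tag,n),im)
E
python3 ov.py k wrist 180 330 125 265 5 0 0 0 0
python3 ov.py k side 215 305 130 200 8 617 96.5 6.5 1
```

```text
(no output)
```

View pics/ov_k_wrist.png

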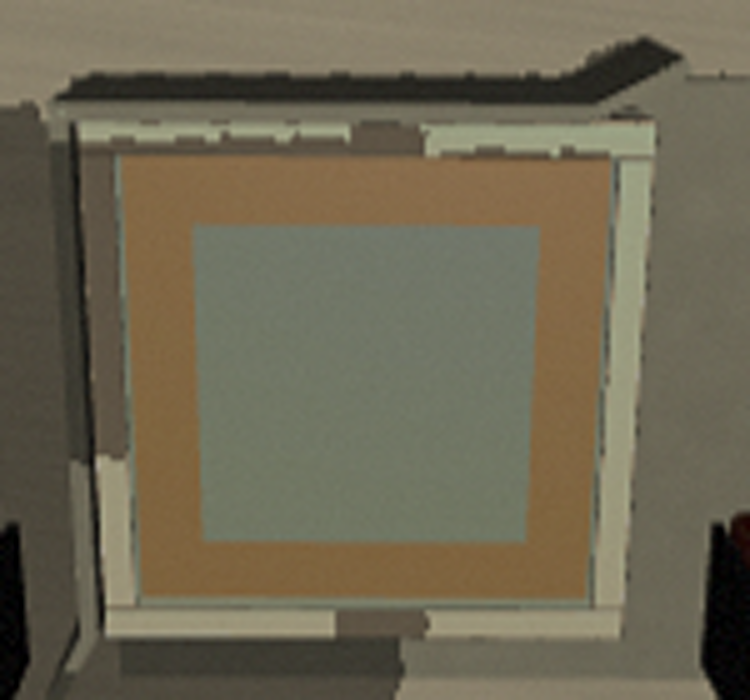

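View pics/ov_k_side.png

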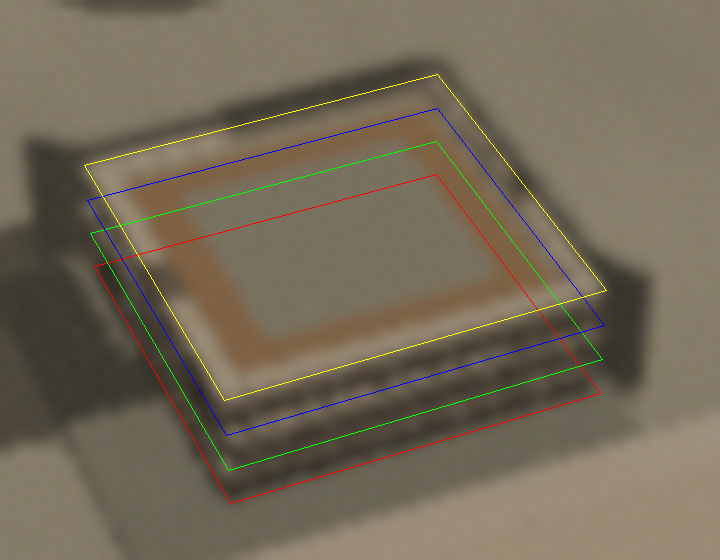

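Flush with the back fence. At the end fence there may be a ~1 mm sliver at the -x end, so I'll jog +y once more.

Request:
carry_out(targets=[[[0,0,7],[-3,-11,0],87],[[0,0,14],[-6,-22,0],87],[[0,0,21],[-9,-33,0],87],[[0,0,28],[-12,-44,0],87],[[0,0,35],[-15,-55,0],87],[[0,0,42],[-18,-66,0],87],[[0,0,49],[-21,-77,0],87],[[0,0,56],[-24,-88,0],87],[[0,0,63],[-26,-99,0],87],[[0,0,70],[-28,-109.5,0],87]])

```text
t: 23.7
ee_pos: [629.5, -8.3, 241.6]
orientation: [-2.46, -1.954, 0.0]
ft_force: [-0.3, 0.4, 0.6]
width: 87.1
```

Request:
carry_out(targets=[[[0,0,7],[0,0,-30],87],[[0,0,14],[0,0,-60],87],[[0,0,20],[0,0,-90],87],[[0,0,20],[0,0,-120],87],[[0,0,20],[0,0,-130],87],[[0,0,20],[0,0,-130],87],[[0,0,20],[0,0,-130],87]])

```text
t: 24.28
ee_pos: [630.0, -7.7, 112.1]
orientation: [-2.091, -2.345, 0.0]
ft_force: [1.0, -0.2, 0.9]
width: 87.0
```

Request:
carry_out(targets=[[[0,0,0],[0,0,-25],87],[[0,0,0],[0,0,-50],87],[[0,0,0],[0,0,-75],87],[[0,0,0],[0,0,-95],87],[[0,0,0],[0,0,-101],87],[[0,0,0],[0,0,-101],87],[[0,0,0],[-0.7,6,-101],87],[[0,0,0],[-1.3,12,-101],87],[[0,0,0],[-1.9,17,-101],87],[[0,0,0],[-1.9,17,-101],87]])

```text
t: 25.12
ee_pos: [628.5, 10.6, 12.1]
orientation: [2.088, 2.346, 0.002]
ft_force: [0.5, 0.5, -0.6]
width: 87.0
```

Request:
carry_out(targets=[[[0,0,0],[-0.1,1,0],87],[[0,0,0],[-0.2,2,0],87],[[0,0,0],[-0.3,3,0],87]])

```text
t: 25.37
ee_pos: [627.6, 12.4, 10.9]
orientation: [2.09, 2.345, 0.0]
ft_force: [0.3, 0.6, 0.8]
width: 87.0
```

Request:
carry_out(targets=[[[0,0,0],[-0.1,1,0],87],[[0,0,0],[-0.1,1,0],87]])

```text
t: 25.53
ee_pos: [627.4, 12.9, 10.8]
orientation: [2.09, 2.346, -0.001]
ft_force: [-0.3, -2.3, 1.5]
width: 87.0
```

Request:
carry_out(targets=[[[0,0,0],[-0.1,0.8,0],87],[[0,0,0],[-0.1,0.8,0],87]])

```text
t: 25.7
ee_pos: [627.2, 13.4, 10.8]
orientation: [2.089, 2.346, -0.001]
ft_force: [-1.1, -4.3, 3.6]
width: 87.4
```

Request:
carry_out(targets=[[[0,0,0],[-0.1,0.8,0],87],[[0,0,0],[-0.1,0.8,0],87]])

```text
t: 25.87
ee_pos: [626.9, 14.0, 10.7]
orientation: [2.089, 2.346, -0.002]
ft_force: [-0.9, -6.8, 5.4]
width: 87.1
```

Request:
carry_out(targets=[[[0,0,0],[-0.1,0.8,0],87],[[0,0,0],[-0.1,0.8,0],87]])

```text
t: 26.03
ee_pos: [626.7, 14.3, 10.8]
orientation: [2.089, 2.346, -0.003]
ft_force: [-1.5, -8.2, 4.4]
width: 87.2
```

Request:
carry_out(targets=[[[0,0,0],[-0.1,0.8,0],87],[[0,0,0],[-0.1,0.8,0],87]])

```text
t: 26.2
ee_pos: [626.7, 14.4, 10.8]
orientation: [2.089, 2.345, -0.004]
ft_force: [-1.1, -12.2, 4.0]
width: 86.8
```

Request:
carry_out(targets=[[[0,0,0],[0,0.5,0],87],[[0,0,0],[0,0.5,0],87]])

```text
t: 26.37
ee_pos: [626.7, 14.4, 10.8]
orientation: [2.089, 2.345, -0.004]
ft_force: [-1.1, -14.8, 3.1]
width: 87.2
```

Stalled against the end fence (14.8 N, under the tray's 18 N). Back off and check.

Request:
carry_out(targets=[[[0,0,0],[0.6,-6,0],87],[[0,0,0],[1.4,-14,0],87],[[0,0,0],[1.4,-14,10],87],[[0,0,0],[1.4,-14,50],87],[[0,0,0],[1.4,-14,90],87],[[0,0,0],[0,10,125],87],[[0,0,0],[-3,40,160],87],[[0,0,0],[-6,70,190],87],[[0,0,0],[-6,90,210],87],[[0,0,0],[-6,90,210],87]])

```text
t: 27.2
ee_pos: [623.7, 111.6, 227.5]
orientation: [2.083, 2.344, 0.014]
ft_force: [1.4, 0.7, 0.0]
width: 87.3
```

Request:
carry_out(targets=[[[0,0,0],[0,0,0],87],[[0,0,0],[0,0,0],87],[[0,0,0],[0,0,0],87]])

```text
t: 27.45
ee_pos: [620.0, 106.0, 219.2]
orientation: [-2.09, -2.343, 0.003]
ft_force: [-0.8, 0.9, 0.3]
width: 87.0
```

```bash
python3 look.py l wrist scene side
python3 - <<'E'
import cv2
im=cv2.imread("pics/l_wrist.png"); cv2.imwrite("pics/l_w.png",cv2.resize(im[40:300,130:390],None,fx=2.3,fy=2.3,interpolation=cv2.INTER_CUBIC))
E
python3 ov.py l side 215 305 130 200 8 617 96.5 6.5 0
python3 ov.py l scene 230 350 160 250 6 617 96.5 6.5 0
```

```text
{'t': 27.45, 'ee_pos': [620.0, 106.03, 219.2], 'orientation': [-2.09, -2.34, 0.0], 'ft_force': [-0.78, 0.92, 0.26], 'width': 87.04}
wrist 0.65 z58 ((616.4148559570312, 98.16922760009766), (144.3179473876953, 143.11260986328125), 6.525584697723389) z38 ((616.7651977539062, 92.51232147216797), (153.216796875, 151.9372100830078), 6.5255889892578125)
  0.55 [617.3  98.1  40.5]
scene 0.84 z58 ((614.3648681640625, 99.12385559082031), (138.5554656982422, 141.81790161132812), 6.409245491027832) z38 ((593.5934448242188, 94.5394058227539), (142.37002563476562, 145.7222900390625), 6.409212589263916)
  0.7 [612.2  97.3  39.2]
side 0.68 z58 ((613.4185180664062, 82.28087615966797), (147.1780548095703, 156.5356903076172), 5.9435882568359375) z38 ((620.2935180664062, 106.6287841796875), (151.8878173828125, 161.5448760986328), 5.943611145019531)
side 0.66 z58 ((609.7495727539062, -5.2522735595703125), (40.07175827026367, 136.4351043701172), 84.19597625732422) z38 ((616.507080078125, 16.294567108154297), (41.354068756103516, 140.80105590820312), 84.19597625732422)
side 0.63 z58 ((574.8521728515625, -24.37375831604004), (63.18463134765625, 16.59800910949707), 7.804333686828613) z38 ((580.4928588867188, -3.4388246536254883), (65.20658111572266, 17.129154205322266), 7.804342269897461)
  0.73 [620.2  97.1  38.4]
  0.66 [618.6 100.8  21.4]
  0.5 [619.9  94.7   3.9]
```

View pics/l_w.png

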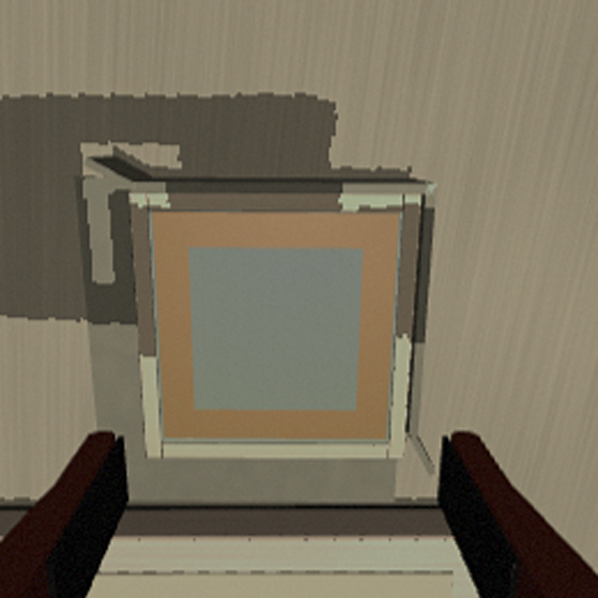

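View pics/ov_l_side.png

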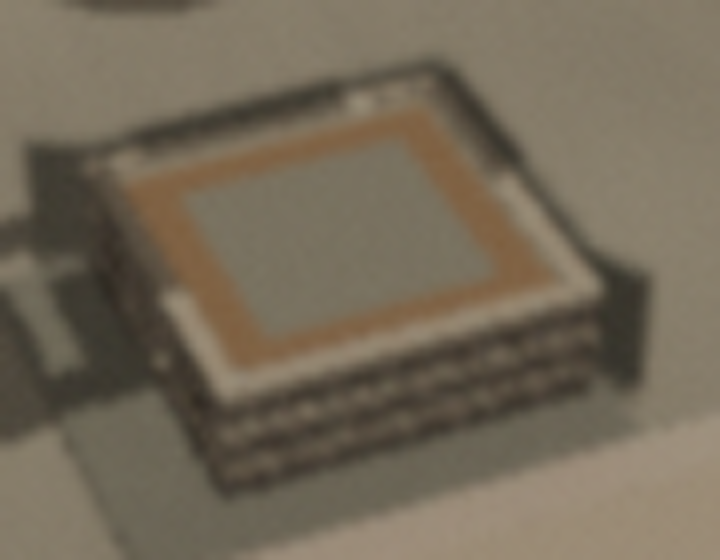

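View pics/ov_l_scene.png

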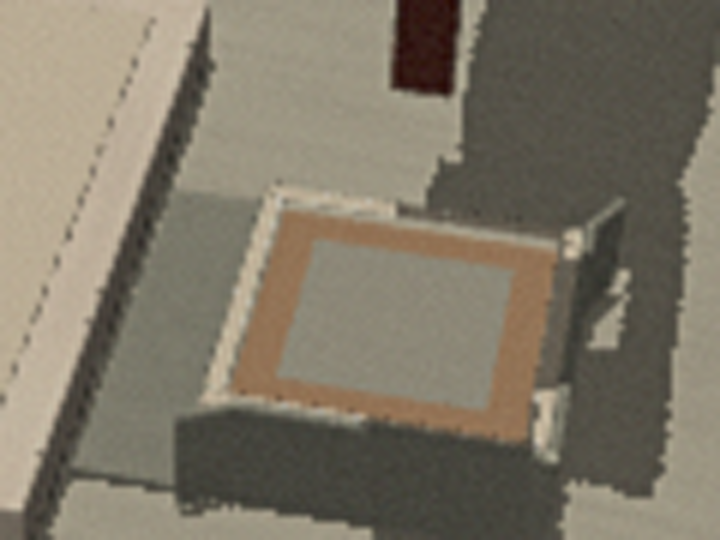

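```bash
python3 ov.py l wrist 270 330 110 250 5 0 0 0 0; mv pics/ov_l_wrist.png pics/lz1.png; python3 ov.py l wrist 175 335 105 145 5 0 0 0 0
```

```text
(no output)
```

View pics/lz1.png

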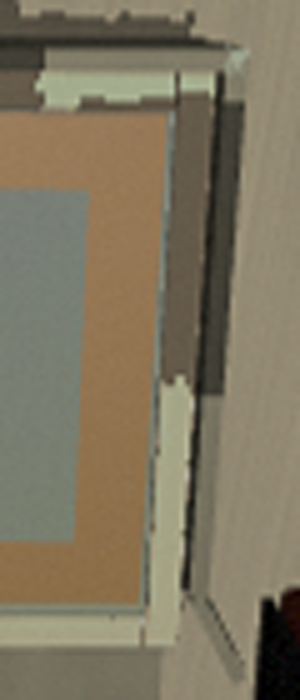

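View pics/ov_l_wrist.png

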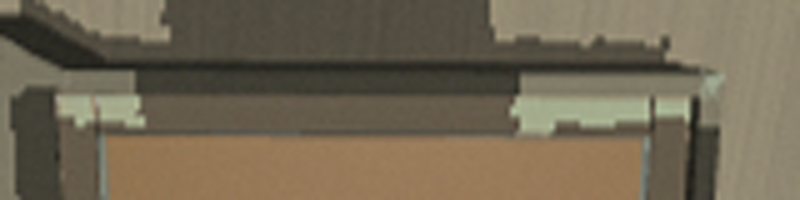

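Flush at the end fence now, and within about 0.7 mm at the back fence. I'll do one more gentle +x jog with the fingertips leaning slightly forward, so the bottom case seats too.

Request:
carry_out(targets=[[[0,0,-7],[-11,-3,0],87],[[0,0,-14],[-22,-6,0],87],[[0,0,-21],[-33,-9,0],87],[[0,0,-28],[-44,-12,0],87],[[0,0,-35],[-55,-15,0],87],[[0,0,-42],[-66,-18,0],87],[[0,0,-49],[-77,-21,0],87],[[0,0,-56],[-88,-24,0],87],[[0,0,-63],[-99,-26,0],87],[[0,0,-70],[-110,-27,0],87]])

```text
t: 28.73
ee_pos: [510.5, 79.8, 220.8]
orientation: [3.06, 0.713, 0.0]
ft_force: [0.0, 0.2, 0.2]
width: 87.0
```

Request:
carry_out(targets=[[[0,0,-7],[0,0,-30],87],[[0,0,-14],[0,0,-60],87],[[0,0,-20],[0,0,-90],87],[[0,0,-20],[0,0,-115],87],[[0,0,-20],[0,0,-115],87],[[0,0,-20],[0,0,-115],87]])

```text
t: 29.23
ee_pos: [510.3, 79.9, 105.0]
orientation: [3.136, 0.181, -0.004]
ft_force: [-0.1, 0.2, 0.0]
width: 87.1
```

Request:
carry_out(targets=[[[0,-0.6,0],[0,0,-25],87],[[0,-0.6,0],[0,0,-50],87],[[0,-0.6,0],[0,0,-75],87],[[0,-0.6,0],[0,0,-89],87],[[0,-0.6,0],[0,0,-93],87],[[0,-0.6,0],[0,0,-93],87],[[0,-0.6,0],[6,0.7,-93],87],[[0,-0.6,0],[12,1.4,-93],87],[[0,-0.6,0],[17,1.9,-93],87],[[0,-0.6,0],[19,2.1,-93],87]])

```text
t: 30.07
ee_pos: [532.4, 82.4, 14.0]
orientation: [3.136, 0.181, 0.022]
ft_force: [-1.0, -0.7, -0.7]
width: 87.2
```

Request:
carry_out(targets=[[[0,0,0],[1,0.1,0],87],[[0,0,0],[2,0.2,0],87],[[0,0,0],[2,0.2,0],87]])

```text
t: 30.32
ee_pos: [532.1, 82.3, 12.8]
orientation: [3.136, 0.18, 0.016]
ft_force: [-0.6, 0.3, -0.8]
width: 87.0
```

Request:
carry_out(targets=[[[0,0,0],[1,0.1,0],87],[[0,0,0],[1.5,0.2,0],87]])

```text
t: 30.48
ee_pos: [532.7, 82.4, 12.5]
orientation: [3.136, 0.18, 0.014]
ft_force: [-3.4, -0.6, 1.5]
width: 87.2
```

Request:
carry_out(targets=[[[0,0,0],[1,0.1,0],87],[[0,0,0],[1,0.1,0],87]])

```text
t: 30.65
ee_pos: [532.7, 82.4, 12.4]
orientation: [3.136, 0.18, 0.011]
ft_force: [-4.9, -0.7, 4.2]
width: 86.7
```

Request:
carry_out(targets=[[[0,0,0],[1,0.1,0],87],[[0,0,0],[1,0.1,0],87]])

```text
t: 30.82
ee_pos: [532.7, 82.4, 12.2]
orientation: [3.135, 0.18, 0.008]
ft_force: [-7.6, -1.9, 5.8]
width: 87.0
```

Request:
carry_out(targets=[[[0,0,0],[1,0.1,0],87],[[0,0,0],[1,0.1,0],87]])

```text
t: 30.98
ee_pos: [533.0, 82.4, 12.1]
orientation: [3.135, 0.18, 0.005]
ft_force: [-9.7, -1.7, 6.4]
width: 87.1
```

Request:
carry_out(targets=[[[0,0,0],[1,0.1,0],87],[[0,0,0],[1,0.1,0],87]])

```text
t: 31.15
ee_pos: [533.2, 82.3, 12.0]
orientation: [3.135, 0.18, 0.003]
ft_force: [-10.1, -1.1, 8.4]
width: 86.9
```

Request:
carry_out(targets=[[[0,0,0],[0.8,0.1,0],87],[[0,0,0],[0.8,0.1,0],87]])

```text
t: 31.32
ee_pos: [533.3, 82.3, 11.9]
orientation: [3.135, 0.18, 0.001]
ft_force: [-12.5, -2.6, 10.4]
width: 87.1
```

Request:
carry_out(targets=[[[0,0,0],[0.7,0.1,0],87],[[0,0,0],[0.7,0.1,0],87]])

```text
t: 31.48
ee_pos: [534.0, 82.4, 11.9]
orientation: [3.135, 0.181, 0.001]
ft_force: [-11.4, -2.0, 8.6]
width: 86.7
```

Request:
carry_out(targets=[[[0,0,0],[-8,-0.9,0],87],[[0,0,0],[-16,-1.8,0],87],[[0,0,0],[-16,-1.8,10],87],[[0,0,0],[-16,-1.8,50],87],[[0,0.6,0],[-16,-1.8,90],87],[[0,0.6,0],[8,4,120],87],[[0,0.6,0],[38,10,150],87],[[0,0.6,0],[68,18,180],87],[[0,0.6,0],[98,40,210],87],[[0,0.6,0],[108,55,230],87]])

```text
t: 32.32
ee_pos: [649.9, 138.3, 246.2]
orientation: [-3.136, -0.178, -0.007]
ft_force: [-0.0, 0.7, -0.2]
width: 86.7
```

Request:
carry_out(targets=[[[0,0,0],[0,0,0],87],[[0,0,0],[0,0,0],87],[[0,0,0],[0,0,0],87]])

```text
t: 32.57
ee_pos: [646.0, 137.8, 242.2]
orientation: [3.136, 0.181, -0.002]
ft_force: [-0.7, -0.5, -0.4]
width: 86.9
```

```bash
python3 look.py m wrist side scene
python3 ov.py m side 215 305 130 200 8 618 97 6.5 0
python3 ov.py m wrist 140 310 110 260 4 618 96.5 6.5 0
```

```text
{'t': 32.57, 'ee_pos': [645.97, 137.82, 242.24], 'orientation': [3.14, 0.18, -0.0], 'ft_force': [-0.71, -0.54, -0.43], 'width': 86.88}
wrist 0.79 z58 ((618.9888916015625, 97.80587005615234), (141.69888305664062, 142.7755126953125), 6.566656589508057) z38 ((612.5889892578125, 94.95181274414062), (149.85850524902344, 150.99708557128906), 6.566644191741943)
  0.9 [616.2 102.   36.2]
side 0.93 z58 ((614.17236328125, 83.83219146728516), (146.73361206054688, 155.27896118164062), 6.38075065612793) z38 ((621.0714111328125, 108.22975158691406), (151.42910766601562, 160.24794006347656), 6.380774974822998)
side 0.62 z58 ((580.8656616210938, 21.177444458007812), (99.58625793457031, 187.93716430664062), 54.31378936767578) z38 ((586.698974609375, 43.57002258300781), (102.77308654785156, 193.9512481689453), 54.31378936767578)
side 0.61 z58 ((593.8848266601562, -13.002708435058594), (69.89307403564453, 152.89935302734375), 69.5079574584961) z38 ((600.1346435546875, 8.296127319335938), (72.12966918945312, 157.79225158691406), 69.5079574584961)
  0.65 [617.3  99.7  21.2]
  0.48 [619.1  95.1   6.5]
scene 0.82 z58 ((618.3782348632812, 97.87877655029297), (143.9645233154297, 144.80105590820312), 6.579225540161133) z38 ((597.7171630859375, 93.26005554199219), (147.92807006835938, 148.78762817382812), 6.5792341232299805)
  0.92 [613.3  96.5  39.4]
```

View pics/ov_m_wrist.png

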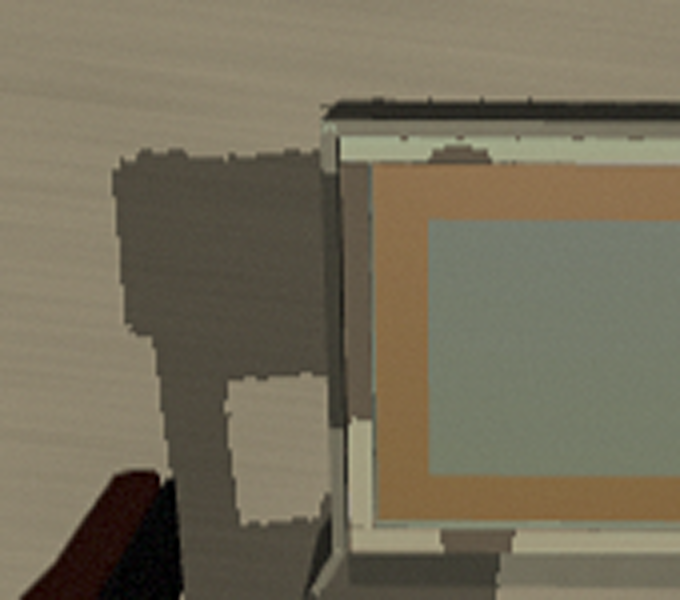

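View pics/ov_m_side.png

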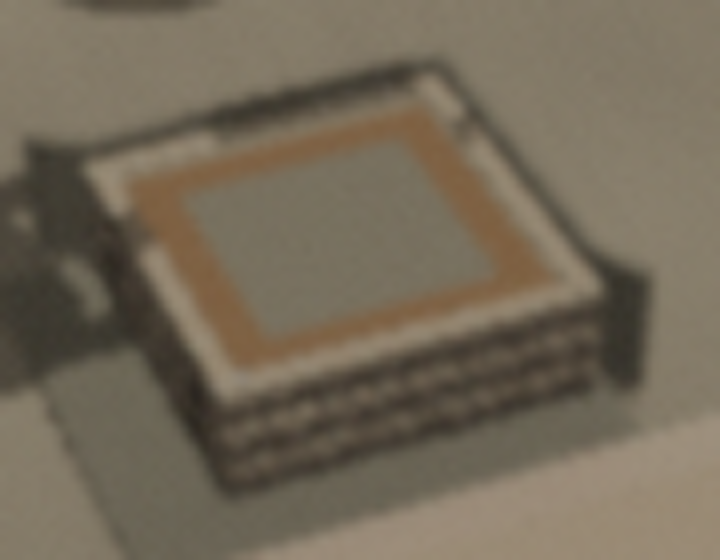

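View pics/m_scene.png

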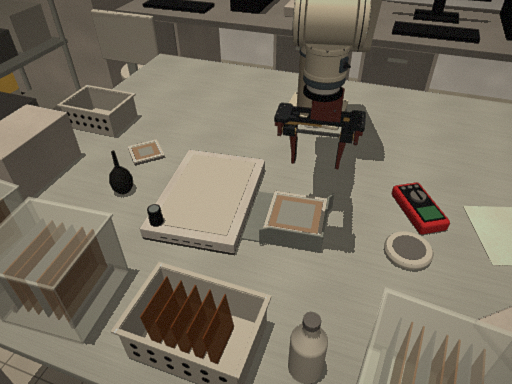

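Run:
```python
import cv2,numpy as np
# outer face bottom edge of back fence region in scene: zoom(180..560, 400..560)/6+(230,160)
g=lambda n:cv2.cvtColor(cv2.imread(f"pics/{n}.png"),cv2.COLOR_BGR2GRAY).astype(np.float32)
for box in [(255,320,236,256),(236,266,226,248)]:
    x0,x1,y0,y1=box
    for n in["c_scene","g_scene","hh_scene","j_scene","k_scene","l_scene","m_scene"]:
        a=g("a_scene")[y0:y1,x0:x1]; b=g(n)[y0:y1,x0:x1]
        try:
            W=np.eye(2,3,dtype=np.float32); cc,W=cv2.findTransformECC(a,b,W,cv2.MOTION_TRANSLATION,(3,100,1e-5),None,3)
            print(box,n,round(cc,3),W[:,2].round(2))
        except Exception as e: print(n,"fail")
```

```text
(255, 320, 236, 256) c_scene 1.0 [0.02 0.01]
(255, 320, 236, 256) g_scene 0.99 [0.04 0.01]
(255, 320, 236, 256) hh_scene 0.99 [0.08 0.02]
(255, 320, 236, 256) j_scene 1.0 [0.02 0.02]
(255, 320, 236, 256) k_scene 1.0 [0.01 0.01]
(255, 320, 236, 256) l_scene 0.898 [0.02 0.44]
(255, 320, 236, 256) m_scene 1.0 [ 0.01 -0.  ]
(236, 266, 226, 248) c_scene 1.0 [0.02 0.02]
(236, 266, 226, 248) g_scene 0.694 [-0.16  0.15]
(236, 266, 226, 248) hh_scene 0.725 [-0.21  0.26]
(236, 266, 226, 248) j_scene 0.988 [ 0.08 -0.04]
(236, 266, 226, 248) k_scene 0.986 [ 0.07 -0.05]
(236, 266, 226, 248) l_scene 0.986 [ 0.09 -0.04]
(236, 266, 226, 248) m_scene 0.987 [ 0.07 -0.03]
```

The tray has not moved (0.01 px in the fixed camera). In the last jog the tip crept 0.7 mm as the force dropped, so I'll repeat the +x jog until it stalls firmly.

Request:
carry_out(targets=[[[0,0,0],[-30,-15,-10],87],[[0,0,0],[-60,-30,-30],87],[[0,0,0],[-90,-42,-50],87],[[0,0,0],[-120,-52,-80],87],[[0,0,0],[-134,-57,-110],87],[[0,0,0],[-134,-57,-130],87],[[0,0,0],[-134,-57,-130],87],[[0,0,0],[-134,-57,-130],87]])

```text
t: 33.68
ee_pos: [513.0, 81.0, 112.5]
orientation: [3.136, 0.18, -0.002]
ft_force: [-0.5, -0.4, 0.6]
width: 87.2
```

Request:
carry_out(targets=[[[0,-0.7,0],[0,0,-25],87],[[0,-0.7,0],[0,0,-50],87],[[0,-0.7,0],[0,0,-75],87],[[0,-0.7,0],[0,0,-95],87],[[0,-0.7,0],[0,0,-100],87],[[0,-0.7,0],[0,0,-100],87],[[0,-0.7,0],[6,0.7,-100],87],[[0,-0.7,0],[12,1.4,-100],87],[[0,-0.7,0],[18,2,-100],87],[[0,-0.7,0],[18,2,-100],87]])

```text
t: 34.52
ee_pos: [533.6, 83.4, 14.1]
orientation: [3.136, 0.18, 0.025]
ft_force: [0.1, -0.4, 0.3]
width: 87.1
```

Request:
carry_out(targets=[[[0,0,0],[1,0.1,0],87],[[0,0,0],[2,0.2,0],87],[[0,0,0],[3,0.3,0],87],[[0,0,0],[4,0.4,0],87]])

```text
t: 34.85
ee_pos: [534.2, 83.4, 12.6]
orientation: [3.136, 0.18, 0.017]
ft_force: [-4.1, -0.2, 3.0]
width: 87.0
```

Request:
carry_out(targets=[[[0,0,0],[1,0.1,0],87],[[0,0,0],[1,0.1,0],87]])

```text
t: 35.02
ee_pos: [534.2, 83.4, 12.4]
orientation: [3.135, 0.181, 0.013]
ft_force: [-4.7, 0.8, 3.9]
width: 87.1
```

Request:
carry_out(targets=[[[0,0,0],[1,0.1,0],87],[[0,0,0],[1,0.1,0],87]])

```text
t: 35.18
ee_pos: [534.2, 83.4, 12.2]
orientation: [3.135, 0.181, 0.01]
ft_force: [-7.7, -1.6, 6.5]
width: 87.2
```

Request:
carry_out(targets=[[[0,0,0],[1,0.1,0],87],[[0,0,0],[1.5,0.2,0],87]])

```text
t: 35.35
ee_pos: [534.2, 83.4, 12.0]
orientation: [3.135, 0.181, 0.006]
ft_force: [-13.1, -1.8, 9.6]
width: 86.9
```

Request:
carry_out(targets=[[[0,0,0],[1,0.1,0],87],[[0,0,0],[1,0.1,0],87]])

```text
t: 35.52
ee_pos: [534.2, 83.4, 11.8]
orientation: [3.135, 0.181, 0.003]
ft_force: [-13.2, -1.1, 10.6]
width: 87.0
```

Request:
carry_out(targets=[[[0,0,0],[0.8,0.1,0],87],[[0,0,0],[0.8,0.1,0],87]])

```text
t: 35.68
ee_pos: [534.2, 83.4, 11.7]
orientation: [3.135, 0.181, 0.0]
ft_force: [-16.4, -2.1, 12.0]
width: 87.0
```

Request:
carry_out(targets=[[[0,0,0],[-8,-0.9,0],87],[[0,0,0],[-18,-2,0],87],[[0,0,0],[-18,-2,10],87],[[0,0,0],[-18,-2,50],87],[[0,0.7,0],[-18,-2,90],87],[[0,0.7,0],[10,4,120],87],[[0,0.7,0],[40,10,150],87],[[0,0.7,0],[70,18,180],87],[[0,0.7,0],[98,25,210],87],[[0,0.7,0],[98,25,230],87]])

```text
t: 36.52
ee_pos: [643.7, 110.3, 247.4]
orientation: [-3.135, -0.181, -0.013]
ft_force: [-0.7, 0.2, 0.7]
width: 86.8
```

Request:
carry_out(targets=[[[0,0,0],[0,0,0],87],[[0,0,0],[0,0,0],87],[[0,0,0],[0,0,0],87]])

```text
t: 36.77
ee_pos: [637.2, 108.9, 242.0]
orientation: [3.136, 0.181, -0.002]
ft_force: [-0.6, -0.3, -0.7]
width: 87.3
```

```bash
python3 look.py n wrist side scene
python3 ov.py n side 215 305 130 200 8 618 97 6.5 0
python3 ov.py n wrist 160 330 110 250 4 618 96.5 6.5 0
python3 - <<'E'
import cv2,numpy as np
g=lambda n:cv2.cvtColor(cv2.imread(f"pics/{n}.png"),cv2.COLOR_BGR2GRAY).astype(np.float32)
a=g("a_scene")[236:256,255:320]; b=g("n_scene")[236:256,255:320]
print(cv2.findTransformECC(a,b,np.eye(2,3,dtype=np.float32),cv2.MOTION_TRANSLATION,(3,100,1e-5),None,3))
E
```

```text
{'t': 36.77, 'ee_pos': [637.22, 108.89, 242.04], 'orientation': [3.14, 0.18, -0.0], 'ft_force': [-0.64, -0.31, -0.69], 'width': 87.27}
wrist 0.56 z58 ((619.0827026367188, 97.56494140625), (141.42811584472656, 142.6572265625), 6.549901485443115) z38 ((613.1867065429688, 96.3666000366211), (149.57737731933594, 150.8773193359375), 6.5499138832092285)
  0.88 [617.5  98.4  36.9]
side 0.87 z58 ((614.9967041015625, 82.98884582519531), (149.58580017089844, 158.9499053955078), 6.470639705657959) z38 ((621.922119140625, 107.35939025878906), (154.37265014648438, 164.03631591796875), 6.470655918121338)
side 0.77 z58 ((609.931640625, -20.099010467529297), (133.8895263671875, 16.011363983154297), 7.069428443908691) z38 ((616.6949462890625, 0.9727134704589844), (138.17404174804688, 16.523740768432617), 7.069430828094482)
side 0.75 z58 ((589.6405029296875, 9.412567138671875), (86.21100616455078, 168.5308837890625), 61.918888092041016) z38 ((595.7545166015625, 31.428634643554688), (88.96981048583984, 173.92396545410156), 61.91890335083008)
  0.89 [619.4  98.6  39.1]
  0.63 [617.5  97.4  24.7]
  0.53 [618.   95.    4.1]
scene 0.93 z58 ((614.9686279296875, 98.29071044921875), (138.9489288330078, 145.18780517578125), 7.787866115570068) z38 ((594.2136840820312, 93.68333435058594), (142.7743377685547, 149.1850128173828), 7.787886142730713)
  0.87 [613.8  96.3  38.3]
(0.9996050511354865, array([[1.        , 0.        , 0.01061455],
       [0.        , 1.        , 0.00987278]], dtype=float32))
```

View pics/ov_n_wrist.png

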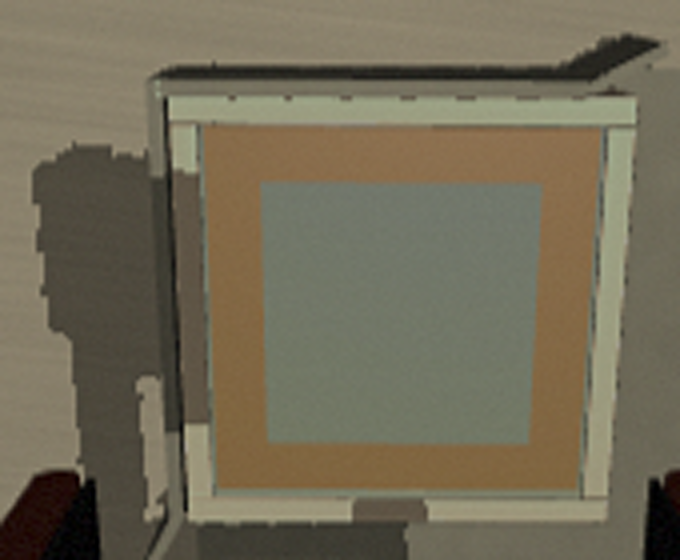

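View pics/ov_n_side.png

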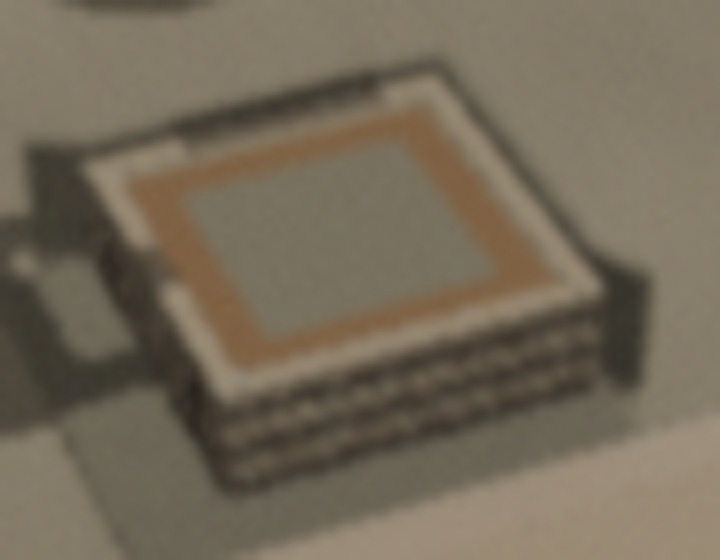

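View pics/n_scene.png

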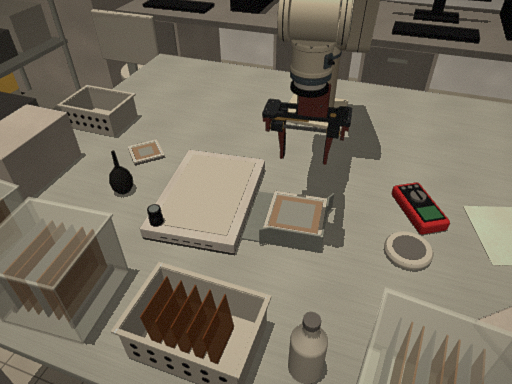

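The pile is flush with both fences. The wrist zoom shows the rims touching the back fence at row ~97 and the end fence at column ~170 to 185. The stack looks upright, the tray hasn't moved, the bystanders look unmoved and the arm is clear, so I'm handing in.

```bash
python3 -c "
from h import *; print(order.close_job())"
```

```text
the job is handed in; nothing more can be done
None
```

The inspected case is now on top of the two in the tray, and the pile is squared against both fences. I handed the job in at about 37 s of the 72 s allowed; it reported no verdict.

**What I did:** I pushed case_c square along the light box with both open fingers, then slid it level across the gap onto case_b. I then jogged all three cases twice against the end fence. Against the back fence I jogged them three times, the last two with the fingertips leaning slightly forward to catch the bottom case.

**Last checks:**
- **Top case:** it shows no visible gap at the back fence and under about 1 mm at the end fence. Its yaw matches the tray's at about 6.5°.
- **Pile:** the last push in each direction stopped firmly, with 14.8 N on the end fence and about 16.5 N on the back fence. Both are below the 18 N that would slide the tray.
- **Tray and other things:** the fixed scene camera shows the tray moved about 0.01 px from start to finish. The bystanders look unmoved in the pictures, and the arm stood clear of everything.

**What disagreed:** my first stop at the back fence was not final. The bottom case, as I read it, crept about another 1 mm on the second jog, so I repeated the push until it held.

**What I could not check:** I could see the two lower cases only coarsely in the side view. That they are flush rests mainly on the firm stops, probably to within about 1 mm.

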